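Load the flask feed chute

TASK

Load the two loose culture flasks into the open upper part of the gravity feed chute, so that they slide down and close up behind the flask that is already at the stop, in either order; set each one down on the runners, do not drop it in. All three must end lying the same way as that first one: pink growth face down, white panel up, blue cap uphill; a flask that is wrong way up has to be turned over first, for instance by standing it on its base end and taking it again from the other side. Leave the red dish, the bottle and the spirit lamp where they stand.

Things in the scene. Friction and masses are not known exactly. Their poses are not given: they have to be found in the camera images.
- flask_a_mid (a point): middle of the 108 x 52 x 26 mm box round flask a, of frosted plastic; Axes: x base end to cap end, y across the width, z out of the white-panel face. Body 72 mm long from the flat base end, then shoulder and blue cap, 22 mm across. One broad face pink (growth face), the other with a white ruled panel. Starts lying wrong way up (pink up) on the work surface, cap pointing away from the robot or to its right.
- flask_a_cap (a point): point on flask a's middle line 52 mm from its middle, 2 mm inside the cap's end. A flask weighs about 45 g, its centre of mass some 12 mm from its middle towards the base end; it stands stably on the flat base end (52 x 26 mm), cap up.
- flask_b_mid (a point): middle of flask b, identical to flask a, same axes. Starts lying right way up (white panel up) on the work surface, cap pointing any way.
- flask_b_cap (a point): the same cap-end point on flask b, 52 mm from its middle.
- flask_first_mid (a point): middle of a third, identical flask, same axes, already in the chute against the stop and lying as all must.
- flask_first_cap (a point): the same cap-end point on that first flask.
- bed: sloping bed of the fixed chute. Origin on the sliding surface (two white slippery runners, friction about 0.16) at the stop's face at the low end, centre line, 32 mm above the table. x runs up the slope (26 degrees; roughly crosswise, the low end to the robot's left), y across, z square to the bed. Flasks queue base end first, middles at x = 0.054, 0.162, 0.270, z = 0.013. Ends at x = 0.362.
- chute_cover (a point): upper end of the chute's covered part, on the runners (x = 0.202 in the bed's frame; axes as the bed). Below it side guides 13 mm high (inner faces at y = +-29 mm) and two hold-down rods 32 mm above the runners; their upper bridge at x = 0.175 is 80 mm wide, 42 mm high. A flask can only slide in under the rods.
- chute_mouth (a point): centre of the open loading part, on the runners (x = 0.290 in the bed's frame; axes as the bed). From x = 0.204 up it is open from above; side lips only 5 mm high, inner faces at y = +-29 mm, 5 mm thick. The chute is nowhere wider than 120 mm (base plate, 360 mm long).
- dish_mid (a point): middle of a closed red culture dish lying flat, 92 mm across and 18 mm high; loose bystander.
- wash_bottle_mid (a point): white bottle with red cap, 64 mm across and 165 mm tall, loose bystander; point on its axis 80 mm up.
- lamp_mid (a point): squat glass spirit lamp with white cap, 84 mm across and 111 mm tall, loose bystander; point on its axis 50 mm up.
Things that resemble listed ones, but are neither listed nor needed, are in the scene too. Leave any yellow look-alike of the part that bears flask_b_mid alone.

How it is judged:
By the outcome, as a careful person would: the job done as asked, in the order asked, and still so for the second after the job is handed in, with the robot touching nothing.
It also fails if it takes over 72 s, if anything falls off the work surface, if the arm or the gripper's body presses on something with over 40 N, if the wrist force passes 120 N, or if a joint passes its speed limit or range.

ROBOT

A 7-joint arm with a two-finger parallel gripper is mounted at the origin on the work surface. World frame = base frame: x ahead of the robot, y to its left, z up, the work surface at z = 0. Lengths are in m, angles in rad, forces in N, time in s.
With the tool pointing down it reaches from about 0.4 to 0.875 m from the base axis. Payload 19.3 kg.
Tool frame: the origin (TCP) lies between the finger pads; the fingertips stand 14 mm ahead of it and the grasp point (between the pads) lies 5 mm behind it; y points along the fingers, x is the direction in which the jaws open and shut, and the axes are right-handed (so a half turn about y gives the same grasp; the last joint's range is limited). The gripper opens to 85 mm and grips with 20 to 120 N. Pads are 22 mm wide; open, the fingers measure 114 mm over their backs; the gripper's body (76 mm by 85 mm) begins 54 mm behind the grasp point. The pads swing forward as they close: fully open they stand 13 mm farther back than shut.
Start: joints at [-1.194, 0.521, -0.036, 1.599, 0.021, 1.021, -0.113], TCP at [0.27, 0.564, 0.245] pointing down, gripper open.
Joint ranges: [-2.91, 2.91], [-0.3, 2.13], [-1.5, 1.42], [0.17, 2.43], [-1.26, 4.41], [0.16, 1.93], [-2.52, 2.52]. Speed limits (rad/s): [1.89, 1.89, 2.39, 2.39, 3.01, 3.01, 3.01].

INTERFACE

Orientations are given as a rotation vector (axis times angle).
In Python, from cell import bot gives the robot as it stands. The module is installed in compiled form; this text tells all that it offers.
- The arm moves only by the shell command python3 -m pendant 'ROWS' [FORCE]. ROWS is JSON, a list of rows, each an object of numbers: "gripper": the opening, from 0 (shut) to 1 (fully open); "dx", "dy", "dz": the shift along the tool's x, y, z in cm; "roll": the turn about the tool's y in degrees. In form: [{"gripper": .., "dx": .., "dy": .., "dz": .., "roll": ..}, ...]. A call has 1 to 5 rows; each row shifts and turns the commanded pose from where the row before left it, along the tool's axes as they then stand; what a row does not reach is not made up. A row lasts 1/8 s, in which the tool goes at most 62.5 mm and 10.7 degrees, less where a joint would pass 70% of its speed; a pose out of reach is approached as far as the arm can. A call is refused whole if a number of a shift passes 6.25 or a number of a turn 10.7, either way. A call with a gripper value outside its range is refused whole. The fingers move at their own pace and stop on an object; FORCE is the grip in N (left out, the last holds). Time passes only in rows, so rows that do not move let the fingers close. It gives the time, the measured TCP pose, the force and the opening at its end, in the units of the state.
- bot.read_state(): the state, without advancing time (a new reading comes with each control period).
- bot.capture(name): name is "scene" or "top" or "wrist"; returns a dict with "image" (384x512x3 uint8, red, green, blue), "fx", "fy", "cx", "cy" (pixels), "distortion" ([k1, k2, p1, p2, k3] as OpenCV has them; the pictures are not rectified), "rvec" (rotation vector, rad) and "tvec" (3), from world to camera coordinates, as OpenCV has them. Camera axes: x right, y down, z forward; pixel columns grow to the right and rows downward; lengths in m; the calibration is good to about 2 mm. A picture is of the moment at which its call begins. There is no depth.
- bot.finish_job(): hands the job in, once; it reports no verdict.
The state is a dict: "time_s": time; "q": joint angles; "qvel": joint speeds; "joint_torque": joint torques, N m; "ee_pos": TCP position; "tcp_rot": TCP orientation; "contact_force": force on the tool from outside, world axes, zero at the start; "torque": the same for the moment, N m; "opening": finger opening in m.
Only numpy, scipy, OpenCV 4.12 (cv2) and the standard library are available. Lean on these libraries where they do the work, as an engineer would, in place of code of your own. Each camera call takes 0.05 s, during which the arm holds its last target. There are 200 camera calls.

## Working session

There is one attempt and no reset: what is moved stays moved. The work goes in short steps, Python scripts to look and compute and a shell command to move; the robot and the scene stay as the last step left them, time stands still between calls to the robot, and variables do not carry over. Pictures are saved under pics/ and viewed, about 8 in all and at most 12, crops included, and the job is handed in when it is done.

```bash
mkdir -p pics
cat > h.py <<'E'
import numpy as np,cv2,json
from cell import bot
def snap(name,out):
    c=bot.capture(name); np.savez('pics/'+out+'.npz',**c)
    cv2.imwrite('pics/'+out+'.png',c['image'][:,:,::-1]); return c
def load(out): return dict(np.load('pics/'+out+'.npz'))
def KD(c): return np.array([[c['fx'],0,c['cx']],[0,c['fy'],c['cy']],[0,0,1.]],float),np.array(c['distortion'],float)
def ray(c,uv):
    K,D=KD(c);R=cv2.Rodrigues(np.array(c['rvec'],float))[0];t=np.array(c['tvec'],float).reshape(3)
    p=cv2.undistortPoints(np.array(uv,float).reshape(-1,1,2),K,D).reshape(-1,2)
    d=np.c_[p,np.ones(len(p))]@R; return -R.T@t,d/np.linalg.norm(d,axis=1)[:,None]
def onz(c,uv,z):
    o,d=ray(c,uv); return o+d*((np.broadcast_to(z,len(d))-o[2])/d[:,2])[:,None]
def proj(c,P):
    K,D=KD(c); return cv2.projectPoints(np.array(P,float).reshape(-1,1,3),np.array(c['rvec'],float),np.array(c['tvec'],float),K,D)[0].reshape(-1,2)
def tri(cs,uvs):
    A=0;b=0
    for c,uv in zip(cs,uvs):
        o,d=ray(c,[uv]);M=np.eye(3)-np.outer(d[0],d[0]);A=A+M;b=b+M@o
    return np.linalg.solve(A,b)
def crop(out,x0,y0,x1,y1,s,new):
    im=cv2.imread('pics/'+out+'.png')[y0:y1,x0:x1]; cv2.imwrite('pics/'+new+'.png',cv2.resize(im,None,fx=s,fy=s,interpolation=cv2.INTER_CUBIC))
E
python3 - <<'E'
from h import *
for n in('scene','top'):
    c=snap(n,n+'0');print(n,c['fx'],c['cx'],c['cy'],c['distortion'],ray(c,[(256,192)]))
a=cv2.imread('pics/scene0.png');b=cv2.imread('pics/top0.png')
s=bot.read_state();print(s)
cv2.imwrite('pics/both.png',cv2.resize(np.vstack([a,b]),None,fx=.78,fy=.78))
E
```

```text
scene 494.4245783877762 248.92324696276836 190.54454802980442 [-0.20051801  0.          0.          0.          0.        ] (array([1.38369881, 0.00755667, 1.59742467]), array([[-0.49195681, -0.00798305, -0.87058301]]))
top 379.3306808471372 254.74398243501585 191.03057119436673 [-0.05596368  0.          0.          0.          0.        ] (array([ 0.33477976, -0.0649792 ,  1.07875657]), array([[ 0.20310378,  0.02412303, -0.97886002]]))
{'time_s': 0.1, 'q': array([-1.19421828,  0.52197323, -0.03629412,  1.59990572,  0.02117199,
        1.02108933, -0.11281309]), 'qvel': array([-0.00140878, -0.00138952,  0.00020123, -0.00177363,  0.00028622,
        0.00022248,  0.00301897]), 'joint_torque': array([ 2.77419167e-03, -9.28476048e+01,  1.98354095e+00, -3.70545566e+01,
        1.80369947e-02,  5.24997537e-03,  1.13695960e-04]), 'ee_pos': array([0.26996303, 0.56339583, 0.24478813]), 'tcp_rot': array([-1.38866123, -0.8734862 ,  0.87480759]), 'contact_force': array([ 0.02166912,  0.58711334, -1.14257725]), 'torque': array([0.00305095, 0.02205637, 0.03818539]), 'opening': 0.08554491723878922}
```

View pics/top0.png

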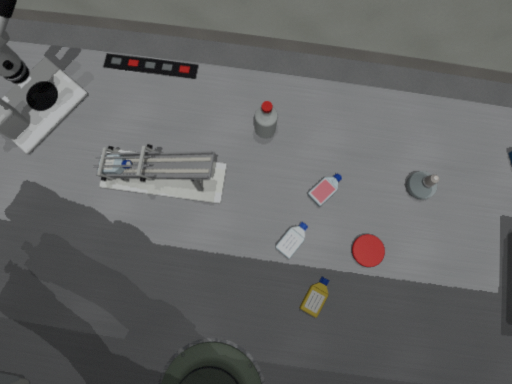

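View pics/scene0.png

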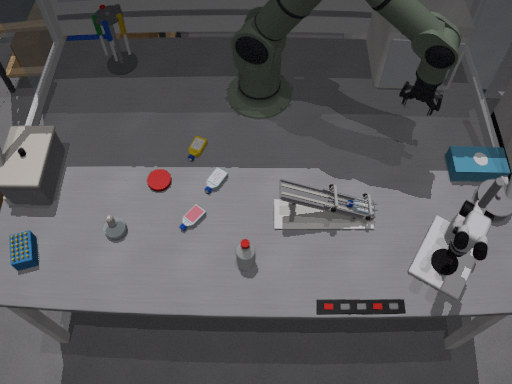

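Flask a is the one with the pink face up, at top (325,190) and scene (193,217). Flask b is the one with the white panel up, at top (292,240) and scene (216,180). The yellow flask at top (316,298) is the look-alike, so I'll leave it alone. The chute runs from top (100,165) to (215,165), with its low end on the left. Next I'll enlarge both areas to confirm and measure.

Run:
```python
from h import *
crop('top0',265,160,365,320,5,'c1'); crop('scene0',170,140,230,240,6,'c1b')
a=cv2.imread('pics/c1.png');a=cv2.resize(a,(375,600));b=cv2.resize(cv2.imread('pics/c1b.png'),(360,600));cv2.imwrite('pics/c1.png',np.hstack([a,b]))
crop('top0',92,138,232,206,5.5,'c2');crop('scene0',270,172,385,235,6.7,'c2b')
a=cv2.imread('pics/c2.png');b=cv2.imread('pics/c2b.png');b=cv2.resize(b,(770,422));print(a.shape);a=cv2.resize(a,(770,374));
v=np.vstack([a,b]);print(v.shape);cv2.imwrite('pics/c2.png',cv2.resize(v,None,fx=.75,fy=.75))
```

```text
(374, 770, 3)
(796, 770, 3)
```

View pics/c1.png

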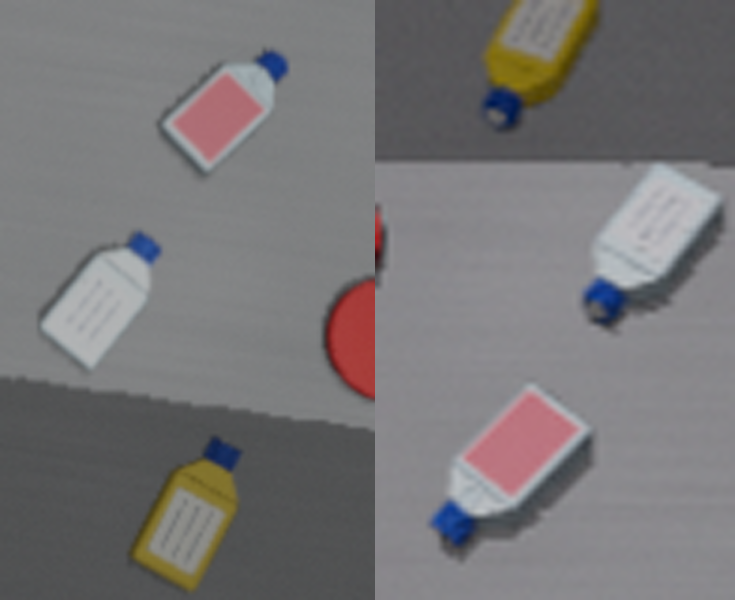

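View pics/c2.png

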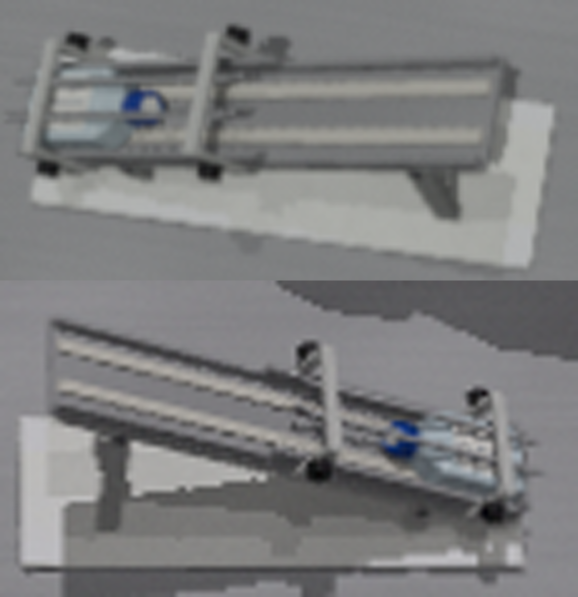

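```bash
cat > m.py <<'E'
from h import *
from scipy.optimize import least_squares
T=load('top0');S=load('scene0')
ct=lambda u,v:(265+u/3.75,160+v/3.75); cs=lambda u,v:(170+(u-375)/6,140+v/6)
bt=lambda u,v:(92+u/4.125,138+v/4.125); bs=lambda u,v:(270+u/5.02,172+(v-280.5)/5.02)
def fit(obs,pose,p0):
    f=lambda p:np.concatenate([proj(c,[pose(p,P)])[0]-uv for c,uv,P in obs])
    r=least_squares(f,p0,loss='soft_l1',f_scale=1.); return r.x,np.round(f(r.x).reshape(-1,2),1)
def fl(p,P):
    c,s=np.cos(p[2]),np.sin(p[2]);return [p[0]+c*P[0]-s*P[1],p[1]+s*P[0]+c*P[1],.013+P[2]]
L=(-.054,.026,.013);R=(-.054,-.026,.013);C=(.054,0,0.003)
a=[(T,ct(160,124),L),(T,ct(207,175),R),(T,ct(282,63),C),(S,cs(592,430),L),(S,cs(533,384),R),(S,cs(452,540),(.054,0,0))]
b=[(T,ct(41,325),L),(T,ct(90,369),R),(T,ct(150,243),C),(S,cs(722,200),L),(S,cs(669,164),R),(S,cs(600,315),(.054,0,0))]
for n,o in(('a',a),('b',b)):
    p0=list(onz(T,[ct(130,200)],.02)[0][:2])+[-.7]
    p,r=fit(o,fl,p0);print(n,p,np.degrees(p[2]),r.tolist())
A=np.radians(26)
def bed(p,P):
    Rz=cv2.Rodrigues(np.array([0,0,p[2]]))[0];Ry=cv2.Rodrigues(np.array([0,-A,0.]))[0]
    return np.array([p[0],p[1],.032])+Rz@Ry@np.array(P,float)
# bed x uphill goes to world -y ; bed y -> +x world
N=(.362,-.034,.005);F=(.362,.034,.005)
o=[(T,bt(497,168),N),(T,bt(512,62),F),(S,bs(52,320),N),(S,bs(52,418),F),(T,bt(165,107),(.106,0,.013)),(S,bs(388,438),(.106,0,.013)),
 (T,bt(217,33),(.175,.04,.042)),(T,bt(203,177),(.175,-.04,.042)),(S,bs(308,345),(.175,-.04,.042)),(S,bs(318,470),(.175,.04,.042))]
print('tri',tri([T,S],[o[0][1],o[2][1]]),tri([T,S],[o[1][1],o[3][1]]))
p,r=fit(o,bed,[.45,.3,-1.6]);print('bed',p,np.degrees(p[2]),r.tolist())
for x in(.202,.27,.29,.362):print(x,bed(p,(x,0,0)))
for n,st,z in(('dish',(369,250),.018),('bottle',(266,107),.165),('lamp',(433,180),.11)):print(n,onz(T,[st],z))
E
python3 m.py
```

```text
a [ 0.59783314 -0.23804093 -0.68913029] -39.48425696238125 [[-0.3, -0.5], [-0.0, -0.8], [-0.3, -1.6], [0.2, -1.6], [-0.4, -2.2], [-2.1, -2.0]]
b [ 0.44252223 -0.16091844 -0.54130993] -31.014774556130757 [[-1.6, -0.5], [0.1, -0.2], [0.3, -2.5], [0.7, -1.7], [-1.9, -1.9], [-0.7, -1.0]]
tri [0.53764598 0.07080287 0.18309645] [0.60630415 0.07237104 0.1737829 ]
bed [ 0.5673789   0.39309772 -1.55873164] -89.30874457521948 [[-1.8, -1.1], [-1.1, -2.2], [-1.5, -1.8], [-1.1, -3.3], [0.3, 0.1], [-2.4, -1.1], [2.5, -0.4], [-0.1, -5.6], [0.8, -0.7], [0.5, -4.9]]
0.202 [0.56956927 0.21155453 0.12055097]
0.27 [0.57030662 0.15044099 0.15036021]
0.29 [0.57052349 0.13246641 0.15912763]
0.362 [0.57130421 0.06775795 0.19069036]
dish [[ 0.43671414 -0.37402467  0.018     ]]
bottle [[ 0.75078384 -0.03601128  0.165     ]]
lamp [[ 0.63584162 -0.50298506  0.11      ]]
```

Run:
```python
from h import *
T=load('top0');S=load('scene0')
for n,c in(('T',T),('S',S)):
    h=cv2.cvtColor(c['image'],cv2.COLOR_RGB2HSV)
    for k,m in(('pink',((h[:,:,0]>165)|(h[:,:,0]<8))&(h[:,:,1]>60)&(h[:,:,1]<165)&(h[:,:,2]>110)),('blue',(h[:,:,0]>105)&(h[:,:,0]<128)&(h[:,:,1]>130))):
        q,l,s,ce=cv2.connectedComponentsWithStats(m.astype(np.uint8))
        for i in range(1,q):
            if 15<s[i][4]<500: print(n,k,ce[i].round(1),s[i][4],onz(c,[ce[i]],.026 if k=='pink' else .015)[0].round(4))
    f=lambda x,y,yaw,X,z:(x+np.cos(yaw)*X,y+np.sin(yaw)*X,z)
    print(proj(c,[f(.5978,-.238,-.689,.044,.015),f(.4425,-.1609,-.541,.044,.015)]).round(1))
```

```text
T pink [266.5 103.3] 18 [ 0.826  -0.0315  0.026 ]
T pink [322.7 190.6] 266 [ 0.5844 -0.2263  0.026 ]
T pink [377.5 249.5] 66 [ 0.4407 -0.3951  0.026 ]
T blue [123.9 162. ] 16 [0.5887 0.3575 0.015 ]
T blue [337.5 176.8] 32 [ 0.6341 -0.2662  0.015 ]
T blue [303.2 225.8] 32 [ 0.4785 -0.1843  0.015 ]
T blue [323.9 280.6] 43 [ 0.3364 -0.2586  0.015 ]
[[337.4 177.5]
 [303.1 225.1]]
S pink [155.2 173.1] 33 [ 0.4196 -0.3881  0.026 ]
S pink [193.9 213.3] 162 [ 0.5867 -0.2277  0.026 ]
S blue [106.3  30.8] 130 [-0.3841 -0.734   0.015 ]
S blue [82.2 37.2] 154 [-0.3457 -0.8468  0.015 ]
S blue [191. 157.] 20 [ 0.3382 -0.2594  0.015 ]
S blue [208.2 189.2] 25 [ 0.4803 -0.184   0.015 ]
S blue [182.7 226.9] 28 [ 0.636  -0.2654  0.015 ]
[[182.6 225.8]
 [208.3 189.2]]
```

Both cameras agree: flask b's middle is at about (0.443,-0.161) with yaw -31°, and flask a's at about (0.599,-0.238) with yaw -39°. I'll load flask b first.

```bash
cat > go.py <<'E'
import sys
from h import *
# go x y z theta_deg : shift in tool axes now (cm), roll (deg) needed
s=bot.read_state();R=cv2.Rodrigues(np.array(s['tcp_rot']))[0];p=np.array(s['ee_pos'])
th=np.degrees(np.arctan2(R[1,0],R[0,0]))
print('t',round(s['time_s'],2),'p',p.round(4),'th',round(th,1),'tilt',R[:,1].round(3)[:2],'F',np.round(s['contact_force'],1),'open',round(s['opening'],4),'q7',round(s['q'][6],2),'q1',round(s['q'][0],2))
if len(sys.argv)>1:
    g=list(map(float,sys.argv[1:]));d=(np.array(g[:3])-p)*100
    print('shift dx dy dz cm',(R.T@d).round(2),'roll',round((th-g[3]+180)%360-180,1))
    a=np.radians(g[3]);X=np.array([np.cos(a),np.sin(a),0]);Z=np.array([-X[1],X[0],0])
    print('after roll: dx dy dz',(X@d).round(2),(-d[2]).round(2),(Z@d).round(2))
E
python3 go.py .4425 -.161 .21 58
```

```text
t 0.1 p [0.27   0.5634 0.2448] th 64.4 tilt [-0.    -0.001] F [ 0.   0.6 -1.1] open 0.0855 q7 -0.11 q1 -1.19
shift dx dy dz cm [-57.87   3.54 -46.86] roll 6.4
after roll: dx dy dz -52.29 3.48 -53.02
```

```bash
R='' ; python3 -m pendant '[{"dx":-4.45,"dy":0.27,"dz":-3.6},{"dx":-4.45,"dy":0.27,"dz":-3.6},{"dx":-4.45,"dy":0.27,"dz":-3.6},{"dx":-4.45,"dy":0.27,"dz":-3.6},{"dx":-4.45,"dy":0.27,"dz":-3.6}]' >/dev/null && python3 -m pendant '[{"dx":-4.45,"dy":0.27,"dz":-3.6},{"dx":-4.45,"dy":0.27,"dz":-3.6},{"dx":-4.45,"dy":0.27,"dz":-3.6},{"dx":-4.45,"dy":0.27,"dz":-3.6},{"dx":-4.45,"dy":0.27,"dz":-3.6}]' >/dev/null && python3 -m pendant '[{"dx":-4.45,"dy":0.27,"dz":-3.6},{"dx":-4.45,"dy":0.27,"dz":-3.6},{"dx":-4.45,"dy":0.27,"dz":-3.6},{"roll":6.4},{"dx":0}]' && python3 go.py .4425 -.161 .021 58
python3 - <<'E'
from h import *
snap('wrist','w1');crop('w1',0,0,512,384,1.5,'w1v')
E
```

```text
$[0]: bad value
```

View pics/w1v.png

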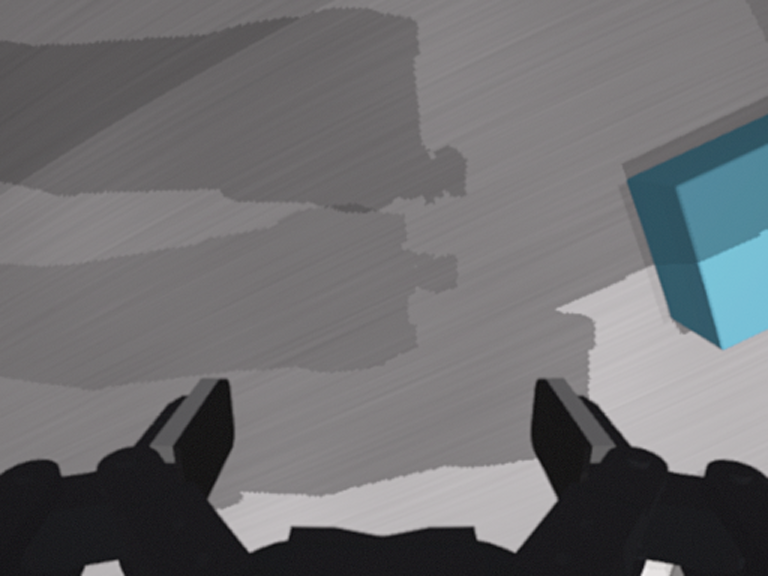

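The call was refused because every row needs all its keys. The wasted wrist picture only shows the empty start area, with the fingers at (230,400) and (535,400). I'll send it again with complete rows.

```bash
python3 -m pendant '[{"gripper":1,"dx":-4.45,"dy":0.27,"dz":-3.6,"roll":0},{"gripper":1,"dx":-4.45,"dy":0.27,"dz":-3.6,"roll":0},{"gripper":1,"dx":-4.45,"dy":0.27,"dz":-3.6,"roll":0},{"gripper":1,"dx":-4.45,"dy":0.27,"dz":-3.6,"roll":0},{"gripper":1,"dx":-4.45,"dy":0.27,"dz":-3.6,"roll":0}]' >/dev/null && python3 -m pendant '[{"gripper":1,"dx":-4.45,"dy":0.27,"dz":-3.6,"roll":0},{"gripper":1,"dx":-4.45,"dy":0.27,"dz":-3.6,"roll":0},{"gripper":1,"dx":-4.45,"dy":0.27,"dz":-3.6,"roll":0},{"gripper":1,"dx":-4.45,"dy":0.27,"dz":-3.6,"roll":0},{"gripper":1,"dx":-4.45,"dy":0.27,"dz":-3.6,"roll":0}]' >/dev/null && python3 -m pendant '[{"gripper":1,"dx":-4.45,"dy":0.27,"dz":-3.6,"roll":0},{"gripper":1,"dx":-4.45,"dy":0.27,"dz":-3.6,"roll":0},{"gripper":1,"dx":-4.45,"dy":0.27,"dz":-3.6,"roll":0},{"gripper":1,"dx":0,"dy":0,"dz":0,"roll":6.4},{"gripper":1,"dx":0,"dy":0,"dz":0,"roll":0}]' && python3 go.py .4425 -.161 .021 58
```

```text
time_s: 2.02
ee_pos: [0.4419, -0.1605, 0.21]
tcp_rot: [-1.423, -0.788, 0.789]
contact_force: [0.6, 0.9, -0.2]
opening: 0.0857
t 2.02 p [ 0.4419 -0.1605  0.21  ] th 58.0 tilt [-0.001  0.   ] F [ 0.6  0.9 -0.2] open 0.0857 q7 1.38 q1 -0.02
shift dx dy dz cm [-0.   18.9  -0.09] roll -0.0
after roll: dx dy dz -0.01 18.9 -0.07
```

Run:
```python
from h import *
c=snap('wrist','w2')
im=c['image'].copy()
def fl(x,y,yaw,P):return[(x+np.cos(yaw)*a-np.sin(yaw)*b,y+np.sin(yaw)*a+np.cos(yaw)*b,.013+z) for a,b,z in P]
q=proj(c,fl(.4425,-.161,-.541,[(-.054,.026,.013),(-.054,-.026,.013),(.018,-.026,.013),(.018,.026,.013),(.054,.011,0),(.054,-.011,0)]))
print(q.round(0).tolist())
h=cv2.cvtColor(im,cv2.COLOR_RGB2HSV);m=(h[:,:,0]>105)&(h[:,:,0]<128)&(h[:,:,1]>130)
n,l,s,ce=cv2.connectedComponentsWithStats(m.astype(np.uint8))
for i in range(1,n):
    if s[i][4]>100:print(ce[i],s[i],onz(c,[ce[i]],.018))
cv2.polylines(im,[q.round().astype(int).reshape(-1,1,2)],True,(0,255,0),1)
cv2.imwrite('pics/w2v.png',cv2.resize(im[:,:,::-1],None,fx=1.4,fy=1.4))
```

```text
[[284.0, 119.0], [226.0, 120.0], [229.0, 197.0], [283.0, 196.0], [267.0, 227.0], [246.0, 227.0]]
[110.56521739 137.50483092] [ 97 127  27  22 414] [[ 0.33745612 -0.25771984  0.018     ]]
[254.61269841 219.36190476] [244 212  22  16 315] [[ 0.47942489 -0.18536528  0.018     ]]
```

View pics/w2v.png

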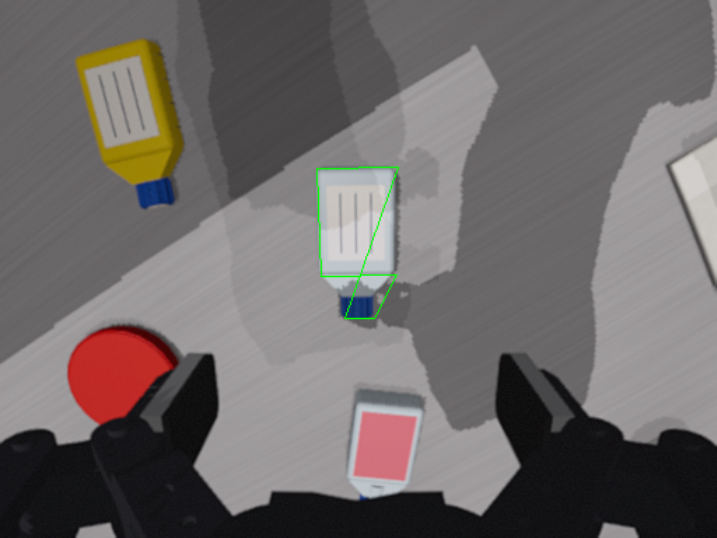

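The projected outline (green) fits flask b to about 1 px: white panel up, base at (357,168), cap at (357,307). The yellow look-alike is at (130,110), well clear. Now I'll lower, grip and lift.

```bash
python3 -m pendant '[{"gripper":1,"dx":0,"dy":6.2,"dz":0,"roll":0},{"gripper":1,"dx":0,"dy":6.2,"dz":0,"roll":0},{"gripper":1,"dx":0,"dy":4.0,"dz":0,"roll":0},{"gripper":1,"dx":0,"dy":2.5,"dz":0,"roll":0},{"gripper":1,"dx":0,"dy":0,"dz":0,"roll":0}]' && python3 -m pendant '[{"gripper":0.4,"dx":0,"dy":0,"dz":0,"roll":0},{"gripper":0.4,"dx":0,"dy":0,"dz":0,"roll":0},{"gripper":0.4,"dx":0,"dy":0,"dz":0,"roll":0},{"gripper":0.4,"dx":0,"dy":0,"dz":0,"roll":0},{"gripper":0.4,"dx":0,"dy":0,"dz":0,"roll":0}]' 25 && python3 go.py
```

```text
time_s: 2.7
ee_pos: [0.4413, -0.1592, 0.0202]
tcp_rot: [-1.42, -0.789, 0.792]
contact_force: [0.1, -1.1, 0.9]
opening: 0.0856
time_s: 3.32
ee_pos: [0.4429, -0.1603, 0.0225]
tcp_rot: [-1.424, -0.791, 0.788]
contact_force: [-0.6, 0.5, 10.4]
opening: 0.0516
t 3.33 p [ 0.4429 -0.1603  0.0225] th 58.0 tilt [ 0.002 -0.   ] F [-0.6  0.5 10.4] open 0.0516 q7 1.51 q1 0.11
```

```bash
python3 -m pendant '[{"gripper":0.4,"dx":0,"dy":-2,"dz":0,"roll":0},{"gripper":0.4,"dx":0,"dy":-5.5,"dz":0,"roll":0},{"gripper":0.4,"dx":0,"dy":-6,"dz":0,"roll":0},{"gripper":0.4,"dx":0,"dy":-6,"dz":0,"roll":0},{"gripper":0.4,"dx":0,"dy":-5.5,"dz":0,"roll":0}]' && python3 go.py .570 .1517 .27 0.7
```

```text
time_s: 3.95
ee_pos: [0.4418, -0.1602, 0.2743]
tcp_rot: [-1.424, -0.791, 0.788]
contact_force: [0.1, 1.1, -0.7]
opening: 0.0512
t 3.95 p [ 0.4418 -0.1602  0.2743] th 58.0 tilt [ 0.002 -0.   ] F [ 0.1  1.1 -0.7] open 0.0512 q7 1.35 q1 -0.08
shift dx dy dz cm [33.24  0.46  5.65] roll 57.3
after roll: dx dy dz 13.2 0.43 31.03
```

```bash
python3 -m pendant '[{"gripper":0.4,"dx":4,"dy":0,"dz":0.94,"roll":0},{"gripper":0.4,"dx":6,"dy":0,"dz":0.94,"roll":0},{"gripper":0.4,"dx":6,"dy":0,"dz":0.94,"roll":0},{"gripper":0.4,"dx":6,"dy":0,"dz":0.94,"roll":0},{"gripper":0.4,"dx":6,"dy":0,"dz":0.94,"roll":0}]' >/dev/null && python3 -m pendant '[{"gripper":0.4,"dx":5.2,"dy":0,"dz":0.95,"roll":0},{"gripper":0.4,"dx":0,"dy":0,"dz":0,"roll":9.55},{"gripper":0.4,"dx":0,"dy":0,"dz":0,"roll":9.55},{"gripper":0.4,"dx":0,"dy":0,"dz":0,"roll":9.55},{"gripper":0.4,"dx":0,"dy":0,"dz":0,"roll":9.55}]' >/dev/null && python3 -m pendant '[{"gripper":0.4,"dx":0,"dy":0,"dz":0,"roll":9.55},{"gripper":0.4,"dx":0,"dy":0,"dz":0,"roll":9.55},{"gripper":0.4,"dx":0,"dy":0,"dz":0,"roll":0}]' && python3 go.py .570 .1517 .174 0.7
python3 - <<'E'
from h import *
c=snap('wrist','w3')
im=cv2.resize(c['image'][:,:,::-1],None,fx=1.5,fy=1.5)
cv2.imwrite('pics/w3v.png',im)
E
```

```text
time_s: 5.58
ee_pos: [0.5699, 0.1514, 0.2719]
tcp_rot: [-1.57, -0.011, 0.01]
contact_force: [-0.7, 0.2, -1.1]
opening: 0.0508
t 5.58 p [0.5699 0.1514 0.2719] th 0.8 tilt [0.001 0.   ] F [-0.7  0.2 -1.1] open 0.0508 q7 -0.12 q1 -0.69
shift dx dy dz cm [0.   9.79 0.02] roll 0.1
after roll: dx dy dz 0.01 9.79 0.03
```

View pics/w3v.png

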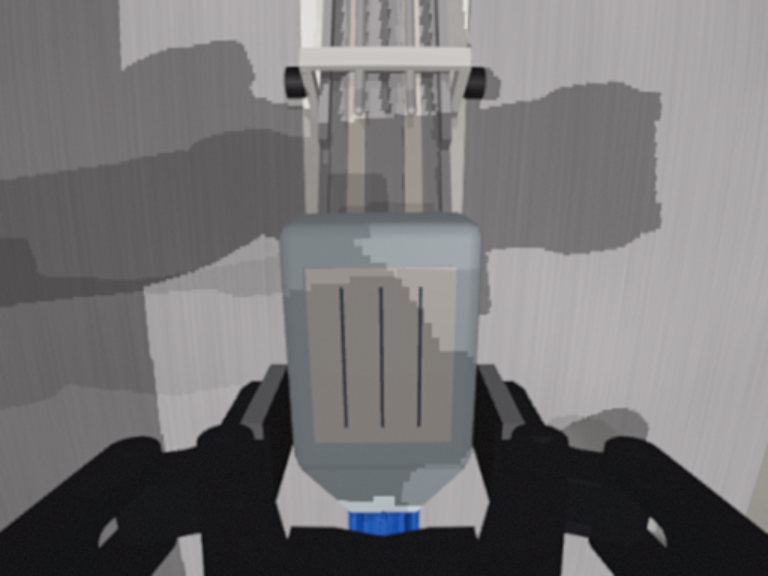

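Run:
```python
from h import *
c=load('w3')
f=lambda u,v:(u/1.5,v/1.5)
P=onz(c,[f(300,57),f(470,57)],.1465);print('bridge',P,np.linalg.norm(P[1]-P[0]),P.mean(0))
o,d=ray(c,[f(356,180),f(414,180),f(356,120),f(414,120)])
# plane of bed runners, n through (0.567,.393,.032)
A=np.radians(26);n=np.array([0,np.sin(A),np.cos(A)]);p0=np.array([.5674,.3931,.032])
Q=o+d*((p0-o)@n/(d@n))[:,None];print('run',Q.round(4),(Q[0]+Q[1])/2,(Q[2]+Q[3])/2)
P=onz(c,[f(303,268),f(457,268),f(451,442),f(315,442)],.2719-.0095+.013);print('panel',P.round(4),P.mean(0))
P=onz(c,[f(282,240),f(480,240),f(303,462),f(470,462)],.2719-.0095);print('body',P.round(4))
```

```text
bridge [[0.5296414  0.26270624 0.1465    ]
 [0.60855142 0.26377738 0.1465    ]] 0.07891728445935085 [0.56909641 0.26324181 0.1465    ]
run [[0.5547 0.2048 0.1239]
 [0.5854 0.2052 0.1237]
 [0.5539 0.2362 0.1085]
 [0.5855 0.2366 0.1083]] [0.57005547 0.20496656 0.12375881] [0.56970167 0.23641001 0.10842281]
panel [[0.5488 0.1924 0.2754]
 [0.5873 0.1929 0.2754]
 [0.5884 0.1432 0.2754]
 [0.5505 0.1427 0.2754]] [0.5687616 0.1678321 0.2754   ]
body [[0.5413 0.1971 0.2624]
 [0.5951 0.1978 0.2624]
 [0.5447 0.1271 0.2624]
 [0.597  0.1278 0.2624]]
```

```bash
python3 -m pendant '[{"gripper":0.4,"dx":0.05,"dy":4,"dz":0,"roll":0.8},{"gripper":0.4,"dx":0,"dy":2.5,"dz":0,"roll":0},{"gripper":0.4,"dx":0,"dy":0.5,"dz":0,"roll":0}]' 20 && python3 -m pendant '[{"gripper":0.4,"dx":0,"dy":0.5,"dz":0,"roll":0},{"gripper":0.4,"dx":0,"dy":0.5,"dz":0,"roll":0}]' && python3 -m pendant '[{"gripper":0.4,"dx":0,"dy":0.5,"dz":0,"roll":0},{"gripper":0.4,"dx":0,"dy":0.3,"dz":0,"roll":0}]'
python3 - <<'E'
from h import *
for n in('scene','top','wrist'): snap(n,n+'4')
crop('scene4',270,150,385,235,4,'c4a');crop('wrist4',100,50,412,384,1,'c4b')
a=cv2.imread('pics/c4a.png');b=cv2.imread('pics/c4b.png');a=cv2.copyMakeBorder(a,0,0,0,0,0)
h=max(a.shape[0],b.shape[0]);f=lambda i:cv2.copyMakeBorder(i,0,h-i.shape[0],0,0,0)
cv2.imwrite('pics/c4.png',np.hstack([f(a),f(b)]))
E
```

```text
time_s: 6.0
ee_pos: [0.5701, 0.151, 0.2003]
tcp_rot: [-1.571, 0.0, 0.003]
contact_force: [0.3, 0.0, -0.1]
opening: 0.0514
time_s: 6.25
ee_pos: [0.5715, 0.1519, 0.1923]
tcp_rot: [-1.569, -0.001, -0.002]
contact_force: [-0.2, 5.6, 6.6]
opening: 0.0514
time_s: 6.5
ee_pos: [0.5715, 0.1526, 0.1843]
tcp_rot: [-1.569, -0.002, -0.002]
contact_force: [0.7, 6.3, 5.5]
opening: 0.0513
```

View pics/c4.png

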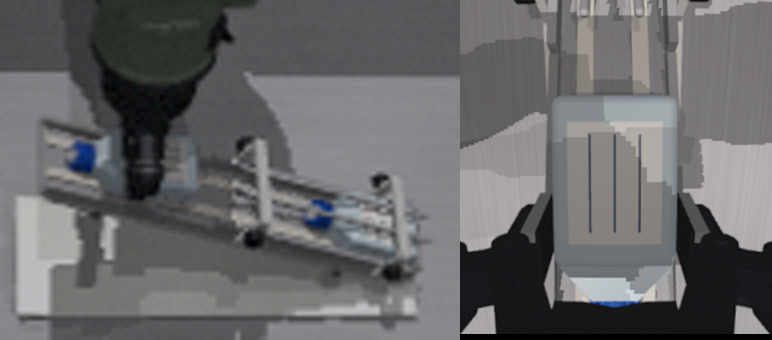

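Flask b is tipping into the slope as it is pressed, with about 8 N of contact. The scene view shows it centred in the mouth with its cap uphill. I'll keep lowering in small steps.

```bash
for i in 1; do python3 -m pendant '[{"gripper":0.4,"dx":0,"dy":0.3,"dz":0,"roll":0},{"gripper":0.4,"dx":0,"dy":0.2,"dz":0,"roll":0}]'; done; python3 -m pendant '[{"gripper":0.4,"dx":0,"dy":0.2,"dz":0,"roll":0},{"gripper":0.4,"dx":0,"dy":0.1,"dz":0,"roll":0}]' | grep -E 'ee_pos|force'; python3 -m pendant '[{"gripper":0.4,"dx":0,"dy":0.2,"dz":0,"roll":0},{"gripper":0.4,"dx":0,"dy":0.1,"dz":0,"roll":0}]' | grep -E 'ee_pos|force'
```

```text
time_s: 6.9
ee_pos: [0.5716, 0.1527, 0.1798]
tcp_rot: [-1.568, -0.002, -0.002]
contact_force: [-3.0, 6.6, 18.1]
opening: 0.0514
ee_pos: [0.5719, 0.1531, 0.1773]
contact_force: [-2.3, 6.8, 18.8]
ee_pos: [0.5722, 0.1533, 0.1745]
contact_force: [-1.3, 10.4, 23.7]
```

```bash
python3 -m pendant '[{"gripper":0.4,"dx":0,"dy":-0.3,"dz":0,"roll":0},{"gripper":0.72,"dx":0,"dy":0,"dz":0,"roll":0},{"gripper":0.72,"dx":0,"dy":0,"dz":0,"roll":0},{"gripper":0.72,"dx":0,"dy":-0.5,"dz":0,"roll":0},{"gripper":0.72,"dx":0,"dy":-3,"dz":0,"roll":0}]'; python3 -m pendant '[{"gripper":1,"dx":0,"dy":-6,"dz":0,"roll":0},{"gripper":1,"dx":0,"dy":-6,"dz":0,"roll":0}]'
python3 - <<'E'
from h import *
for n in('scene','top','wrist'): snap(n,n+'5')
crop('scene5',270,150,385,235,4,'c4a');crop('wrist5',100,0,412,384,1,'c4b')
a=cv2.imread('pics/c4a.png');b=cv2.imread('pics/c4b.png')
h=max(a.shape[0],b.shape[0]);f=lambda i:cv2.copyMakeBorder(i,0,h-i.shape[0],0,0,0)
cv2.imwrite('pics/c5.png',np.hstack([f(a),f(b)]))
E
python3 go.py .635 -.265 .22 -129
```

```text
time_s: 8.02
ee_pos: [0.5699, 0.1509, 0.2095]
tcp_rot: [-1.572, 0.004, 0.001]
contact_force: [0.8, 0.4, 0.4]
opening: 0.0617
time_s: 8.28
ee_pos: [0.5704, 0.1509, 0.3321]
tcp_rot: [-1.571, 0.002, -0.001]
contact_force: [0.4, 1.8, 0.5]
opening: 0.0856
t 8.43 p [0.5716 0.1512 0.3333] th -0.1 tilt [0.005 0.002] F [ 0.2 -0.1  0.2] open 0.0855 q7 -0.16 q1 -0.71
shift dx dy dz cm [  6.37  11.28 -41.63] roll 128.9
after roll: dx dy dz 28.35 11.33 31.11
```

View pics/c5.png

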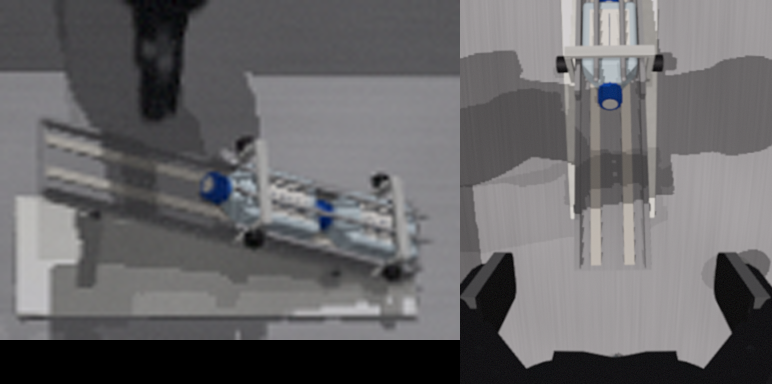

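Flask b slid down and closed up behind the first flask; in the scene half of c5 the caps are at (322,212) and (213,187). Flask a is next. I'll pinch it by the very end of the cap so that it can swing to hang base-down.

```bash
python3 -m pendant '[{"gripper":1,"dx":0.92,"dy":0.5,"dz":-5.35,"roll":0},{"gripper":1,"dx":0.92,"dy":0.5,"dz":-5.35,"roll":0},{"gripper":1,"dx":0.92,"dy":0.5,"dz":-5.35,"roll":0},{"gripper":1,"dx":0.92,"dy":0.5,"dz":-5.35,"roll":0},{"gripper":1,"dx":0.92,"dy":0.5,"dz":-5.35,"roll":0}]' >/dev/null && python3 -m pendant '[{"gripper":1,"dx":0.92,"dy":0.5,"dz":-5.35,"roll":0},{"gripper":1,"dx":0.92,"dy":0.5,"dz":-5.35,"roll":0},{"gripper":1,"dx":0.92,"dy":0.5,"dz":-5.35,"roll":0},{"gripper":1,"dx":0,"dy":2.5,"dz":0,"roll":10.5},{"gripper":1,"dx":0,"dy":2.5,"dz":0,"roll":10.5}]' >/dev/null && python3 -m pendant '[{"gripper":1,"dx":0,"dy":2.5,"dz":0,"roll":10.5},{"gripper":1,"dx":0,"dy":0,"dz":0,"roll":10.5},{"gripper":1,"dx":0,"dy":0,"dz":0,"roll":10.5},{"gripper":1,"dx":0,"dy":0,"dz":0,"roll":10.5},{"gripper":1,"dx":0,"dy":0,"dz":0,"roll":10.5}]' >/dev/null && python3 -m pendant '[{"gripper":1,"dx":0,"dy":0,"dz":0,"roll":10.5},{"gripper":1,"dx":0,"dy":0,"dz":0,"roll":10.5},{"gripper":1,"dx":0,"dy":0,"dz":0,"roll":10.5},{"gripper":1,"dx":0,"dy":0,"dz":0,"roll":10.5},{"gripper":1,"dx":0,"dy":0,"dz":0,"roll":10.5}]' >/dev/null && python3 -m pendant '[{"gripper":1,"dx":0,"dy":0,"dz":0,"roll":3.3},{"gripper":1,"dx":0,"dy":0,"dz":0,"roll":0}]' && python3 go.py .645 -.277 .22 -129.4
python3 - <<'E'
from h import *
c=snap('wrist','w6')
h=cv2.cvtColor(c['image'],cv2.COLOR_RGB2HSV)
m=(h[:,:,0]>105)&(h[:,:,0]<128)&(h[:,:,1]>130)
n,l,s,ce=cv2.connectedComponentsWithStats(m.astype(np.uint8))
for i in range(1,n):
    if s[i][4]>60:
        print('blue',ce[i],s[i],onz(c,[ce[i]],.016))
        uv=np.argwhere(l==i)[:,::-1]; P=onz(c,uv,.013); d=np.array([np.cos(np.radians(-39.4)),np.sin(np.radians(-39.4))]);t=P[:,:2]@d;print('along',np.percentile(t,[1,50,99]),'across',np.percentile(P[:,:2]@[-d[1],d[0]],[1,50,99]))
m=((h[:,:,0]>165)|(h[:,:,0]<8))&(h[:,:,1]>60)&(h[:,:,1]<165)&(h[:,:,2]>90)
n,l,s,ce=cv2.connectedComponentsWithStats(m.astype(np.uint8))
for i in range(1,n):
    if s[i][4]>300:
        r=cv2.minAreaRect(np.argwhere(l==i)[:,::-1].astype(np.float32));B=onz(c,cv2.boxPoints(r),.026);print('pink',ce[i],onz(c,[ce[i]],.026),B.round(4).tolist())
E
```

```text
time_s: 11.18
ee_pos: [0.6432, -0.2768, 0.2143]
tcp_rot: [-0.803, 1.696, -1.695]
contact_force: [-0.7, -0.7, -0.0]
opening: 0.0853
t 11.18 p [ 0.6432 -0.2768  0.2143] th -129.4 tilt [-0.001  0.   ] F [-0.7 -0.7 -0. ] open 0.0853 q7 -1.34 q1 -0.2
shift dx dy dz cm [-0.1  -0.57  0.15] roll 0.0
after roll: dx dy dz -0.1 -0.57 0.15
blue [250.97323601 187.2676399 ] [240 178  23  19 411] [[ 0.63330298 -0.26567733  0.016     ]]
along [0.64817425 0.65749416 0.6666772 ] across [0.18572113 0.1966816  0.20766151]
pink [251.82025997 247.30031376] [[ 0.58650634 -0.22817588  0.026     ]] [[0.5768, -0.1922, 0.026], [0.6213, -0.2303, 0.026], [0.5957, -0.2615, 0.026], [0.5498, -0.225, 0.026]]
```

```bash
python3 go.py .6455 -.2760 .019 -129.4
```

```text
t 11.22 p [ 0.6432 -0.2769  0.2145] th -129.3 tilt [-0.001  0.   ] F [ 0.4  0.1 -1.2] open 0.0854 q7 -1.34 q1 -0.2
shift dx dy dz cm [-0.23 19.55  0.14] roll 0.1
after roll: dx dy dz -0.22 19.55 0.12
```

```bash
python3 -m pendant '[{"gripper":1,"dx":-0.23,"dy":6.2,"dz":0.14,"roll":0},{"gripper":1,"dx":0,"dy":6.2,"dz":0,"roll":0},{"gripper":1,"dx":0,"dy":4.5,"dz":0,"roll":0},{"gripper":1,"dx":0,"dy":2.6,"dz":0,"roll":0},{"gripper":0.6,"dx":0,"dy":0,"dz":0,"roll":0}]' 20 && python3 go.py .6455 -.2760 .019 -129.4 && python3 -m pendant '[{"gripper":0.1,"dx":0,"dy":0,"dz":0,"roll":0},{"gripper":0.1,"dx":0,"dy":0,"dz":0,"roll":0},{"gripper":0.1,"dx":0,"dy":0,"dz":0,"roll":0},{"gripper":0.1,"dx":0,"dy":0,"dz":0,"roll":0},{"gripper":0.1,"dx":0,"dy":0,"dz":0,"roll":0}]' 20 && python3 -m pendant '[{"gripper":0.1,"dx":0,"dy":-1.5,"dz":0,"roll":0},{"gripper":0.1,"dx":0,"dy":-5,"dz":0,"roll":0},{"gripper":0.1,"dx":0,"dy":-6,"dz":0,"roll":0},{"gripper":0.1,"dx":0,"dy":0,"dz":0,"roll":0}]'
python3 - <<'E'
from h import *
snap('wrist','w7');snap('scene','s7')
h=cv2.cvtColor(load('w7')['image'],cv2.COLOR_RGB2HSV)
for k,m in(('blue',(h[:,:,0]>105)&(h[:,:,0]<128)&(h[:,:,1]>130)),('pink',((h[:,:,0]>165)|(h[:,:,0]<8))&(h[:,:,1]>60)&(h[:,:,1]<165)&(h[:,:,2]>90))):
    n,l,s,ce=cv2.connectedComponentsWithStats(m.astype(np.uint8));print(k,[(ce[i].round(),s[i].tolist()) for i in range(1,n) if s[i][4]>100])
E
```

```text
time_s: 11.85
ee_pos: [0.6455, -0.276, 0.0193]
tcp_rot: [-0.803, 1.696, -1.694]
contact_force: [0.3, -0.0, -0.0]
opening: 0.0697
t 11.85 p [ 0.6455 -0.276   0.0193] th -129.4 tilt [-0.002  0.   ] F [ 0.3 -0.  -0. ] open 0.0697 q7 -1.23 q1 -0.14
shift dx dy dz cm [-0.    0.03  0.  ] roll 0.0
after roll: dx dy dz -0.0 0.03 0.0
time_s: 12.48
ee_pos: [0.6465, -0.2762, 0.0206]
tcp_rot: [-0.801, 1.694, -1.695]
contact_force: [2.9, -0.9, 2.8]
opening: 0.0198
time_s: 12.98
ee_pos: [0.6472, -0.2774, 0.1507]
tcp_rot: [-0.797, 1.69, -1.699]
contact_force: [-0.0, -0.3, -1.3]
opening: 0.02
blue [(array([255., 301.]), [230, 271, 51, 55, 1951])]
pink []
```

Run:
```python
from h import *
crop('s7',130,120,250,250,3,'a');crop('w7',60,60,452,384,1,'b')
a=cv2.imread('pics/a.png');b=cv2.imread('pics/b.png')
h=max(a.shape[0],b.shape[0]);f=lambda i:cv2.copyMakeBorder(i,0,h-i.shape[0],0,0,0)
cv2.imwrite('pics/c7.png',np.hstack([f(a),f(b)]))
```

```text
(no output)
```

View pics/c7.png

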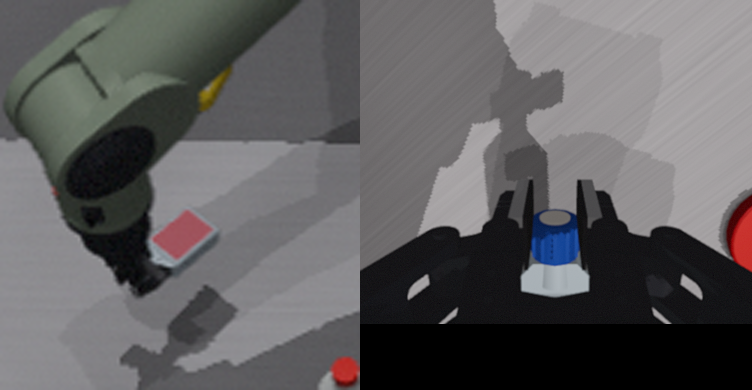

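Run:
```python
from h import *
c=load('s7')
h=cv2.cvtColor(c['image'],cv2.COLOR_RGB2HSV)
m=((h[:,:,0]>165)|(h[:,:,0]<8))&(h[:,:,1]>60)&(h[:,:,1]<165)&(h[:,:,2]>90)
n,l,s,ce=cv2.connectedComponentsWithStats(m.astype(np.uint8))
print([(ce[i].round(1),s[i].tolist()) for i in range(1,n) if s[i][4]>60])
print('base corners seen approx',[(130+u/3,120+v/3) for u,v in((187,208),(219,233))])
a=np.radians(-39.4);d=np.array([np.cos(a),np.sin(a),0]);e=np.array([-d[1],d[0],0]);k=np.array([0,0,1])
p=np.array([.6472,-.2774,.1507-.006])-d*.0095   # pinch at X=52
for ph in range(0,70,10):
    t=np.radians(ph);x=d*np.cos(t)+k*np.sin(t);z=k*np.cos(t)-d*np.sin(t) # z: pink normal
    f=lambda X,Y,Z:p+x*(X-.052)+e*Y+z*Z
    print(ph,proj(c,[f(-.019,0,.013),f(-.054,.026,.013),f(-.054,-.026,.013)]).round(1).tolist())
```

```text
[(array([190.2, 197.7]), [181, 190, 20, 16, 176])]
base corners seen approx [(192.33333333333334, 189.33333333333331), (203.0, 197.66666666666669)]
0 [[190.0, 195.0], [202.8, 192.4], [191.7, 183.8]]
10 [[190.7, 196.6], [203.4, 195.0], [192.4, 186.4]]
20 [[190.9, 198.6], [203.4, 198.1], [192.5, 189.6]]
30 [[190.7, 200.9], [202.8, 201.7], [191.9, 193.2]]
40 [[190.0, 203.5], [201.5, 205.7], [190.7, 197.2]]
50 [[188.9, 206.3], [199.6, 209.8], [189.0, 201.4]]
60 [[187.5, 209.3], [197.3, 214.2], [186.7, 205.6]]
```

It has drooped about 18°. A few brisk vertical reversals should swing it the rest of the way.

```bash
cat > droop.py <<'E'
from h import *
import sys
c=snap('scene',sys.argv[1]);s=bot.read_state();P=np.array(s['ee_pos']);R=cv2.Rodrigues(np.array(s['tcp_rot']))[0]
h=cv2.cvtColor(c['image'],cv2.COLOR_RGB2HSV)
m=((h[:,:,0]>165)|(h[:,:,0]<8))&(h[:,:,1]>60)&(h[:,:,1]<165)&(h[:,:,2]>80)
n,l,st,ce=cv2.connectedComponentsWithStats(m.astype(np.uint8))
print([(ce[i].round(1),st[i].tolist()) for i in range(1,n) if st[i][4]>15],'open',s['opening'],P)
d=R[:,2];e=R[:,0];k=np.array([0,0,1]);p=P-k*.006-d*.0095
for ph in range(10,100,10):
    t=np.radians(ph);x=d*np.cos(t)+k*np.sin(t);z=k*np.cos(t)-d*np.sin(t)
    print(ph,proj(c,[p+x*(-.071)+z*.013]).round(1).tolist(),end=' ')
E
python3 -m pendant '[{"gripper":0.1,"dx":0,"dy":-6,"dz":0,"roll":0},{"gripper":0.1,"dx":0,"dy":-4,"dz":0,"roll":0},{"gripper":0.1,"dx":0,"dy":6,"dz":0,"roll":0},{"gripper":0.1,"dx":0,"dy":-6,"dz":0,"roll":0},{"gripper":0.1,"dx":0,"dy":0,"dz":0,"roll":0}]' && python3 droop.py s8
```

```text
time_s: 13.7
ee_pos: [0.6464, -0.2771, 0.2476]
tcp_rot: [-0.8, 1.693, -1.698]
contact_force: [0.5, -0.0, -1.7]
opening: 0.0199
[(array([185.3, 191.7]), [177, 188, 18, 9, 97])] open 0.019449848965126366 [ 0.64608804 -0.27646675  0.24591976]
10 [[187.6, 181.9]] 20 [[187.9, 184.1]] 30 [[187.6, 186.6]] 40 [[186.9, 189.5]] 50 [[185.8, 192.5]] 60 [[184.3, 195.6]] 70 [[182.4, 198.8]] 80 [[180.2, 201.8]] 90 [[177.8, 204.8]]
```

One shake took it from 18° to about 48°. Again.

```bash
python3 -m pendant '[{"gripper":0.1,"dx":0,"dy":6,"dz":0,"roll":0},{"gripper":0.1,"dx":0,"dy":-6,"dz":0,"roll":0},{"gripper":0.1,"dx":0,"dy":6,"dz":0,"roll":0},{"gripper":0.1,"dx":0,"dy":-6,"dz":0,"roll":0},{"gripper":0.1,"dx":0,"dy":0,"dz":0,"roll":0}]' && python3 droop.py s9
```

```text
time_s: 14.38
ee_pos: [0.6464, -0.2771, 0.2476]
tcp_rot: [-0.8, 1.692, -1.698]
contact_force: [1.3, -0.5, 0.1]
opening: 0.0198
[(array([184.7, 193.1]), [176, 190, 18, 8, 78])] open 0.019718255920105086 [ 0.64612826 -0.27645821  0.24589817]
10 [[187.6, 181.9]] 20 [[187.9, 184.1]] 30 [[187.6, 186.7]] 40 [[186.9, 189.5]] 50 [[185.8, 192.5]] 60 [[184.3, 195.6]] 70 [[182.4, 198.8]] 80 [[180.2, 201.9]] 90 [[177.8, 204.8]]
```

```bash
python3 -m pendant '[{"gripper":0.1,"dx":0,"dy":-3,"dz":-4,"roll":0},{"gripper":0.1,"dx":0,"dy":-1,"dz":1,"roll":0},{"gripper":0.1,"dx":0,"dy":1.2,"dz":2.5,"roll":0},{"gripper":0.1,"dx":0,"dy":3,"dz":5,"roll":0},{"gripper":0.1,"dx":0,"dy":-4,"dz":-4,"roll":0}]' >/dev/null && python3 -m pendant '[{"gripper":0.1,"dx":0,"dy":-1,"dz":-2,"roll":0},{"gripper":0.1,"dx":0,"dy":0,"dz":-0.5,"roll":0},{"gripper":0.1,"dx":0,"dy":2,"dz":2.5,"roll":0},{"gripper":0.1,"dx":0,"dy":3,"dz":5,"roll":0},{"gripper":0.1,"dx":0,"dy":-4,"dz":-4,"roll":0}]' && python3 droop.py s10
```

```text
time_s: 15.68
ee_pos: [0.6571, -0.2882, 0.2686]
tcp_rot: [-0.819, 1.71, -1.694]
contact_force: [0.5, 2.8, 2.0]
opening: 0.0195
[(array([179. , 198.5]), [176, 196, 7, 6, 22])] open 0.019796069481524032 [ 0.65495901 -0.28575303  0.28096198]
10 [[183.1, 178.6]] 20 [[183.4, 180.8]] 30 [[183.2, 183.4]] 40 [[182.5, 186.3]] 50 [[181.4, 189.4]] 60 [[179.8, 192.6]] 70 [[177.9, 195.9]] 80 [[175.7, 199.0]] 90 [[173.2, 202.1]]
```

It is now at about 75–80°. I'll bring the base down to the table with a light drag to square it up, then stand it there and regrip the cap from the other side.

```bash
python3 -m pendant '[{"gripper":0.1,"dx":0,"dy":3,"dz":0,"roll":0},{"gripper":0.1,"dx":0,"dy":6,"dz":0,"roll":0},{"gripper":0.1,"dx":0,"dy":5,"dz":0,"roll":0},{"gripper":0.1,"dx":0,"dy":2,"dz":0,"roll":0},{"gripper":0.1,"dx":0,"dy":0,"dz":0,"roll":0}]' | grep -E 'pos|force' && python3 -m pendant '[{"gripper":0.1,"dx":0,"dy":0.4,"dz":-0.3,"roll":0},{"gripper":0.1,"dx":0,"dy":0.2,"dz":-0.5,"roll":0}]'  | grep -E 'pos|force' && python3 -m pendant '[{"gripper":0.1,"dx":0,"dy":0.2,"dz":-0.7,"roll":0},{"gripper":0.1,"dx":0,"dy":0.1,"dz":-0.7,"roll":0}]'  | grep -E 'pos|force'; python3 droop.py s11
```

```text
ee_pos: [0.6575, -0.2856, 0.1228]
contact_force: [-0.6, 1.0, -0.4]
ee_pos: [0.6518, -0.2806, 0.1185]
contact_force: [-0.7, 0.2, 0.0]
ee_pos: [0.6403, -0.2712, 0.1144]
contact_force: [0.3, -0.4, -0.8]
[(array([147.9, 181.6]), [147, 178, 4, 8, 17]), (array([190.4, 213.6]), [184, 210, 13, 7, 30])] open 0.01942547719615865 [ 0.63984736 -0.27059071  0.11425173]
10 [[194.1, 199.9]] 20 [[194.2, 201.8]] 30 [[194.0, 204.1]] 40 [[193.3, 206.6]] 50 [[192.3, 209.3]] 60 [[190.8, 212.2]] 70 [[189.1, 215.1]] 80 [[187.0, 218.0]] 90 [[184.8, 220.8]]
```

```bash
python3 -m pendant '[{"gripper":0.1,"dx":0,"dy":-5,"dz":0,"roll":0},{"gripper":0.1,"dx":0,"dy":-3,"dz":2,"roll":0},{"gripper":0.1,"dx":0,"dy":0,"dz":5.5,"roll":0},{"gripper":0.1,"dx":0,"dy":0,"dz":-5.5,"roll":0},{"gripper":0.1,"dx":0,"dy":0,"dz":-2.5,"roll":0}]' >/dev/null && python3 -m pendant '[{"gripper":0.1,"dx":0,"dy":0,"dz":-0.5,"roll":0},{"gripper":0.1,"dx":0,"dy":0,"dz":3,"roll":0},{"gripper":0.1,"dx":0,"dy":0,"dz":5.5,"roll":0},{"gripper":0.1,"dx":0,"dy":0,"dz":-5.5,"roll":0},{"gripper":0.1,"dx":0,"dy":0,"dz":-2.5,"roll":0}]' >/dev/null && python3 -m pendant '[{"gripper":0.1,"dx":0,"dy":0,"dz":0,"roll":0},{"gripper":0.1,"dx":0,"dy":0,"dz":0,"roll":0}]' | grep -E 'pos|open'; python3 droop.py s12
```

```text
ee_pos: [0.6374, -0.2686, 0.1944]
opening: 0.0195
[(array([189.4, 204.4]), [186, 203, 8, 4, 16])] open 0.019651536153576114 [ 0.63734879 -0.26883598  0.19434732]
10 [[192.0, 187.6]] 20 [[192.2, 189.7]] 30 [[192.0, 192.1]] 40 [[191.3, 194.8]] 50 [[190.2, 197.8]] 60 [[188.7, 200.8]] 70 [[186.8, 203.8]] 80 [[184.7, 206.8]] 90 [[182.3, 209.7]]
```

```bash
python3 -m pendant '[{"gripper":0.1,"dx":0,"dy":5,"dz":2,"roll":0},{"gripper":0.1,"dx":0,"dy":2.9,"dz":2,"roll":0},{"gripper":0.1,"dx":0,"dy":0.3,"dz":-0.5,"roll":0},{"gripper":0.1,"dx":0,"dy":0.3,"dz":-1,"roll":0}]' | grep -E 'pos|force' && python3 -m pendant '[{"gripper":0.1,"dx":0,"dy":0.2,"dz":-1,"roll":0},{"gripper":0.1,"dx":0,"dy":0.2,"dz":-1,"roll":0}]'  | grep -E 'pos|force'; python3 -m pendant '[{"gripper":0.1,"dx":0,"dy":0.1,"dz":-1,"roll":0}]'  | grep -E 'pos|force'; python3 droop.py s13
```

```text
ee_pos: [0.6557, -0.2848, 0.1093]
contact_force: [0.5, 0.2, -0.5]
ee_pos: [0.6431, -0.2735, 0.11]
contact_force: [4.8, -3.3, 25.6]
ee_pos: [0.635, -0.2669, 0.1089]
contact_force: [3.4, -6.0, 33.6]
[(array([149.4, 180.4]), [147, 175, 8, 12, 24])] open 0.019247368320169933 [ 0.63412582 -0.2662316   0.10873413]
10 [[195.6, 199.3]] 20 [[195.8, 201.2]] 30 [[195.6, 203.5]] 40 [[194.9, 206.0]] 50 [[193.8, 208.7]] 60 [[192.4, 211.6]] 70 [[190.6, 214.5]] 80 [[188.6, 217.3]] 90 [[186.3, 220.0]]
```

The pink face has gone from view and the force rose to 33 N, so the base should be flat on the table. I'll take the load off, release, and look.

```bash
python3 -m pendant '[{"gripper":0.1,"dx":0,"dy":-0.4,"dz":0,"roll":0},{"gripper":0.28,"dx":0,"dy":0,"dz":0,"roll":0},{"gripper":0.36,"dx":0,"dy":0,"dz":0,"roll":0},{"gripper":0.36,"dx":0,"dy":0,"dz":0,"roll":0}]' && python3 -m pendant '[{"gripper":0.45,"dx":0,"dy":0,"dz":0,"roll":0},{"gripper":0.45,"dx":0,"dy":-3,"dz":0,"roll":0},{"gripper":0.45,"dx":0,"dy":-4,"dz":0,"roll":0},{"gripper":0.45,"dx":0,"dy":-1,"dz":0,"roll":0}]'
python3 - <<'E'
from h import *
snap('wrist','w14');snap('scene','s14');snap('top','t14')
crop('s14',130,120,250,250,3,'a');crop('w14',60,0,452,384,1,'b')
a=cv2.imread('pics/a.png');b=cv2.imread('pics/b.png')
h=max(a.shape[0],b.shape[0]);f=lambda i:cv2.copyMakeBorder(i,0,h-i.shape[0],0,0,0)
cv2.imwrite('pics/c14.png',np.hstack([f(a),f(b)]))
c=load('w14');h=cv2.cvtColor(c['image'],cv2.COLOR_RGB2HSV);m=(h[:,:,0]>105)&(h[:,:,0]<128)&(h[:,:,1]>130)
n,l,s,ce=cv2.connectedComponentsWithStats(m.astype(np.uint8))
for i in range(1,n):
    if s[i][4]>60:print('blue',ce[i],s[i],onz(c,[ce[i]],.1))
E
python3 go.py
```

```text
time_s: 19.88
ee_pos: [0.6328, -0.2651, 0.108]
tcp_rot: [-0.801, 1.695, -1.695]
contact_force: [0.9, -1.0, -0.5]
opening: 0.031
time_s: 20.38
ee_pos: [0.6334, -0.2659, 0.1905]
tcp_rot: [-0.799, 1.693, -1.697]
contact_force: [0.1, 0.3, 0.4]
opening: 0.0385
blue [250.62888483  95.51736746] [238  84  27  23 547] [[ 0.6903163  -0.31068887  0.1       ]]
t 20.52 p [ 0.6329 -0.2651  0.1878] th -129.4 tilt [-0.  0.] F [ 0.3 -0.4 -1.7] open 0.0386 q7 -1.32 q1 -0.22
```

View pics/c14.png

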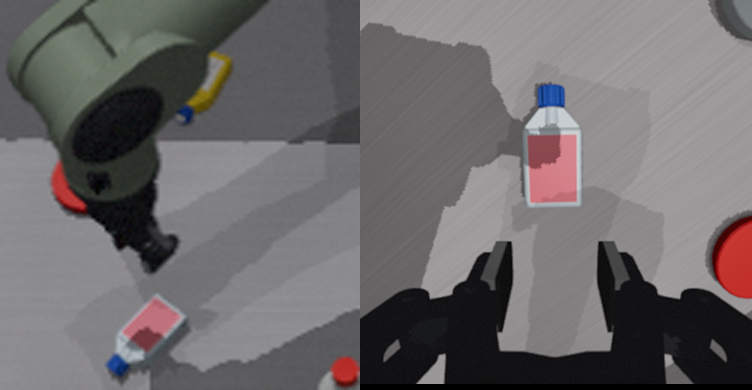

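The flask had not reached vertical and toppled back, pink up. The wrist view shows cap (551,95) and pink (552,167), and it is undisturbed otherwise. I'll pinch it again. This time, after shaking, I'll push its lower end against the far side of the fixed chute until the geometry says it is vertical, and only then stand it up.

Run:
```python
from h import *
c=load('w14')
h=cv2.cvtColor(c['image'],cv2.COLOR_RGB2HSV)
mb=(h[:,:,0]>105)&(h[:,:,0]<128)&(h[:,:,1]>130)
mp=((h[:,:,0]>165)|(h[:,:,0]<8))&(h[:,:,1]>60)&(h[:,:,1]<165)&(h[:,:,2]>70)
def big(m):
    n,l,s,ce=cv2.connectedComponentsWithStats(m.astype(np.uint8))
    ii=[i for i in range(1,n) if s[i][4]>300 and abs(ce[i][0]-250)<40]
    return [(ce[i],np.argwhere(l==i)[:,::-1]) for i in ii]
b=big(mb)[0];P=[q for q in big(mp)];print([q[0] for q in P])
p=max(P,key=lambda q:len(q[1]))
B=onz(c,cv2.boxPoints(cv2.minAreaRect(p[1].astype(np.float32))),.026);print('pinkbox',B.round(4).tolist(),B.mean(0))
X=onz(c,[b[0]],.016)[0];print('cap',X)
v=X-B.mean(0);y=np.arctan2(v[1],v[0]);print('yaw',np.degrees(y),'len',np.linalg.norm(v[:2]))
d=np.array([np.cos(y),np.sin(y)]);e=np.array([-d[1],d[0]]);Q=onz(c,b[1],.013)[:,:2]
print('along',np.percentile(Q@d,[1,50,99]),'across',np.percentile(Q@e,[1,50,99]), 'cap end pt',d*np.percentile(Q@d,99)+e*np.median(Q@e))
g=d*(np.percentile(Q@d,99)+.008)+e*np.median(Q@e);print('grasp',g,'theta',np.degrees(y)-90)
```

```text
[array([252.23464912, 168.04354637])]
pinkbox [[0.6786, -0.275, 0.026], [0.6526, -0.3065, 0.026], [0.6061, -0.2694, 0.026], [0.6334, -0.2362, 0.026]] [ 0.6426689 -0.2717814  0.026    ]
cap [ 0.69161947 -0.31060674  0.016     ]
yaw -38.41983119681476 len 0.062478518282103476
along [0.72615797 0.73469365 0.74380534] across [0.17530047 0.1862879  0.19748403] cap end pt [ 0.69851827 -0.31626222]
grasp [ 0.70478609 -0.32123357] theta -128.41983119681476
```

```bash
python3 go.py .7038 -.3204 .019 -128.4
```

```text
t 20.52 p [ 0.6329 -0.2651  0.1878] th -129.4 tilt [-0.  0.] F [ 0.3 -0.4 -1.7] open 0.0386 q7 -1.32 q1 -0.22
shift dx dy dz cm [-0.22 16.88  8.99] roll -1.0
after roll: dx dy dz -0.07 16.88 8.99
```

```bash
python3 -m pendant '[{"gripper":0.7,"dx":-0.11,"dy":0,"dz":4.5,"roll":-1},{"gripper":0.7,"dx":-0.05,"dy":4.4,"dz":4.5,"roll":0},{"gripper":0.7,"dx":0,"dy":6,"dz":0,"roll":0},{"gripper":0.7,"dx":0,"dy":4.5,"dz":0,"roll":0},{"gripper":0.7,"dx":0,"dy":2,"dz":0,"roll":0}]' 20 && python3 go.py .7038 -.3204 .019 -128.4
```

```text
time_s: 21.15
ee_pos: [0.7021, -0.3197, 0.0154]
tcp_rot: [-0.816, 1.688, -1.682]
contact_force: [-0.1, 0.4, 1.2]
opening: 0.0597
t 21.15 p [ 0.7021 -0.3197  0.0154] th -128.4 tilt [-0.004  0.002] F [-0.1  0.4  1.2] open 0.0597 q7 -1.3 q1 -0.05
shift dx dy dz cm [-0.06 -0.36  0.18] roll -0.0
after roll: dx dy dz -0.06 -0.36 0.18
```

```bash
python3 -m pendant '[{"gripper":0.5,"dx":0,"dy":0,"dz":0,"roll":0},{"gripper":0.5,"dx":0,"dy":0,"dz":0,"roll":0}]' >/dev/null; python3 go.py .7038 -.3204 .019 -128.4; python3 -m pendant '[{"gripper":0.1,"dx":0,"dy":0,"dz":0,"roll":0},{"gripper":0.1,"dx":0,"dy":0,"dz":0,"roll":0},{"gripper":0.1,"dx":0,"dy":0,"dz":0,"roll":0},{"gripper":0.1,"dx":0,"dy":0,"dz":0,"roll":0},{"gripper":0.1,"dx":0,"dy":-1,"dz":0,"roll":0}]' 20 && python3 -m pendant '[{"gripper":0.1,"dx":0,"dy":-6,"dz":0,"roll":0},{"gripper":0.1,"dx":0,"dy":-6,"dz":0,"roll":0},{"gripper":0.1,"dx":0,"dy":-6,"dz":0,"roll":0},{"gripper":0.1,"dx":0,"dy":-4,"dz":0,"roll":0},{"gripper":0.1,"dx":0,"dy":6,"dz":0,"roll":0}]' | grep open; python3 -m pendant '[{"gripper":0.1,"dx":0,"dy":-6,"dz":0,"roll":0},{"gripper":0.1,"dx":0,"dy":0,"dz":0,"roll":0}]' && python3 droop.py s15
```

```text
t 21.4 p [ 0.7044 -0.3208  0.0215] th -128.4 tilt [ 0.002 -0.001] F [-0.4 -0.   0.3] open 0.0426 q7 -1.3 q1 -0.05
shift dx dy dz cm [ 0.01  0.25 -0.08] roll 0.0
after roll: dx dy dz 0.01 0.25 -0.08
time_s: 22.02
ee_pos: [0.7031, -0.3201, 0.029]
tcp_rot: [-0.815, 1.685, -1.683]
contact_force: [-0.3, 0.1, -1.5]
opening: 0.0199
opening: 0.0198
time_s: 22.9
ee_pos: [0.704, -0.3215, 0.2538]
tcp_rot: [-0.812, 1.679, -1.687]
contact_force: [-0.6, -0.6, -0.7]
opening: 0.0198
[(array([169.9, 205. ]), [160, 200, 20, 11, 119])] open 0.019746311110246197 [ 0.70377619 -0.3210352   0.25186849]
10 [[171.5, 196.3]] 20 [[171.9, 198.5]] 30 [[171.8, 201.0]] 40 [[171.2, 203.8]] 50 [[170.1, 206.8]] 60 [[168.7, 210.0]] 70 [[166.8, 213.2]] 80 [[164.6, 216.4]] 90 [[162.2, 219.4]]
```

```bash
python3 -m pendant '[{"gripper":0.1,"dx":0,"dy":-3,"dz":-4,"roll":0},{"gripper":0.1,"dx":0,"dy":-1,"dz":1,"roll":0},{"gripper":0.1,"dx":0,"dy":1.2,"dz":2.5,"roll":0},{"gripper":0.1,"dx":0,"dy":3,"dz":5,"roll":0},{"gripper":0.1,"dx":0,"dy":-4,"dz":-4.5,"roll":0}]' >/dev/null && python3 -m pendant '[{"gripper":0.1,"dx":0,"dy":-1,"dz":-3,"roll":0},{"gripper":0.1,"dx":0,"dy":0,"dz":-1,"roll":0},{"gripper":0.1,"dx":0,"dy":2,"dz":2.5,"roll":0},{"gripper":0.1,"dx":0,"dy":3,"dz":5.5,"roll":0},{"gripper":0.1,"dx":0,"dy":-4,"dz":-5,"roll":0}]' >/dev/null&& python3 -m pendant '[{"gripper":0.1,"dx":0,"dy":-1,"dz":-2.5,"roll":0},{"gripper":0.1,"dx":0,"dy":0,"dz":0,"roll":0}]' | grep open; python3 droop.py s16; python3 go.py .72 .13 .36 -89.5
```

```text
opening: 0.0196
[(array([174.9, 194.4]), [166, 191, 18, 8, 72])] open 0.019580149508550217 [ 0.67734044 -0.29868458  0.2966794 ]
10 [[177.3, 181.9]] 20 [[177.7, 184.2]] 30 [[177.5, 186.8]] 40 [[176.9, 189.7]] 50 [[175.8, 192.9]] 60 [[174.2, 196.2]] 70 [[172.4, 199.5]] 80 [[170.1, 202.7]] 90 [[167.7, 205.8]] t 24.5 p [ 0.6773 -0.2987  0.2967] th -128.4 tilt [0.    0.001] F [ 1.  -0.7 -0.9] open 0.0196 q7 -1.41 q1 -0.12
shift dx dy dz cm [-36.26  -6.3  -23.27] roll -38.9
after roll: dx dy dz -42.83 -6.33 4.64
```

```bash
python3 -m pendant '[{"gripper":0.1,"dx":-2.26,"dy":-4,"dz":-1.5,"roll":0},{"gripper":0.1,"dx":-4.5,"dy":-2.3,"dz":-2.9,"roll":0},{"gripper":0.1,"dx":-4.5,"dy":0,"dz":-2.9,"roll":0},{"gripper":0.1,"dx":-4.5,"dy":0,"dz":-2.9,"roll":0},{"gripper":0.1,"dx":-4.5,"dy":0,"dz":-2.9,"roll":0}]' >/dev/null && python3 -m pendant '[{"gripper":0.1,"dx":-4.5,"dy":0,"dz":-2.9,"roll":0},{"gripper":0.1,"dx":-4.5,"dy":0,"dz":-2.9,"roll":0},{"gripper":0.1,"dx":-4.5,"dy":0,"dz":-2.9,"roll":0},{"gripper":0.1,"dx":-2.5,"dy":0,"dz":-1.5,"roll":0},{"gripper":0.1,"dx":0,"dy":0,"dz":0,"roll":-9.7}]' >/dev/null && python3 -m pendant '[{"gripper":0.1,"dx":0,"dy":0,"dz":0,"roll":-9.7},{"gripper":0.1,"dx":0,"dy":0,"dz":0,"roll":-9.7},{"gripper":0.1,"dx":0,"dy":0,"dz":0,"roll":-9.8},{"gripper":0.1,"dx":0,"dy":0,"dz":0,"roll":0}]' | grep open; python3 droop.py s17; python3 go.py .72 .13 .245 -89.5
```

```text
opening: 0.02
[(array([156.1, 174. ]), [147, 169, 24, 17, 39])] open 0.019684097138937214 [0.72002359 0.12954302 0.35934129]
10 [[301.6, 179.9]] 20 [[301.2, 182.4]] 30 [[301.0, 185.4]] 40 [[300.7, 188.9]] 50 [[300.5, 192.6]] 60 [[300.4, 196.7]] 70 [[300.3, 200.8]] 80 [[300.3, 205.0]] 90 [[300.3, 209.1]] t 26.3 p [0.72   0.1295 0.3593] th -89.7 tilt [-0.     0.001] F [ 0.3  0.5 -0.8] open 0.0197 q7 -1.39 q1 -0.7
shift dx dy dz cm [-0.04 11.43  0.  ] roll -0.2
after roll: dx dy dz -0.05 11.43 -0.0
```

```bash
python3 -m pendant '[{"gripper":0.1,"dx":0,"dy":5,"dz":0,"roll":0},{"gripper":0.1,"dx":0,"dy":5,"dz":0,"roll":0},{"gripper":0.1,"dx":0,"dy":1.4,"dz":0,"roll":0},{"gripper":0.1,"dx":0,"dy":0,"dz":-1.5,"roll":0},{"gripper":0.1,"dx":0,"dy":0,"dz":-1.5,"roll":0}]' | grep -E 'pos|force'; python3 -m pendant '[{"gripper":0.1,"dx":0,"dy":0,"dz":-1,"roll":0},{"gripper":0.1,"dx":0,"dy":0,"dz":-1,"roll":0}]' | grep -E 'pos|force';python3 -m pendant '[{"gripper":0.1,"dx":0,"dy":0,"dz":-1,"roll":0},{"gripper":0.1,"dx":0,"dy":0,"dz":-1,"roll":0}]' | grep -E 'pos|force'
```

```text
ee_pos: [0.6901, 0.129, 0.2469]
contact_force: [-0.4, 0.4, -0.2]
ee_pos: [0.6699, 0.1292, 0.2465]
contact_force: [1.2, -0.1, 0.6]
ee_pos: [0.6492, 0.129, 0.2457]
contact_force: [1.6, 0.2, 0.1]
```

A light, steady push of about 1.5 N in +x shows the flask turning on the wall as planned. I'll carry on to the vertical position.

```bash
python3 -m pendant '[{"gripper":0.1,"dx":0,"dy":0,"dz":-1,"roll":0},{"gripper":0.1,"dx":0,"dy":0,"dz":-0.7,"roll":0}]' | grep -E 'pos|force';python3 -m pendant '[{"gripper":0.1,"dx":0,"dy":0,"dz":-0.7,"roll":0},{"gripper":0.1,"dx":0,"dy":0,"dz":0,"roll":0}]' | grep -E 'pos|force'
python3 - <<'E'
from h import *
snap('scene','s18');snap('top','t18');snap('wrist','w18')
s=bot.read_state();P=np.array(s['ee_pos']);d=np.array([1,0,0]);p=P+[-.0095,0,-.006]
c=load('s18');print(proj(c,[p,p-[0,0,.105],p+[0.013,.026,-.105],p+[0.013,-.026,-.105],p+[0.013,0,-.069]]).round(1).tolist())
crop('s18',250,130,350,230,4,'a');crop('w18',100,60,412,384,1.2,'b')
a=cv2.imread('pics/a.png');b=cv2.imread('pics/b.png')
h=max(a.shape[0],b.shape[0]);f=lambda i:cv2.copyMakeBorder(i,0,h-i.shape[0],0,0,0)
cv2.imwrite('pics/c18.png',np.hstack([f(a),f(b)]))
E
```

```text
ee_pos: [0.6321, 0.129, 0.2457]
contact_force: [1.4, -0.2, -0.4]
ee_pos: [0.6254, 0.1289, 0.2457]
contact_force: [1.6, -0.4, -0.5]
[[298.4, 192.6], [296.1, 208.0], [303.9, 211.5], [288.3, 211.4], [296.9, 206.4]]
```

Run:
```python
from h import *
c=load('s18');s=bot.read_state();P=np.array(s['ee_pos']);p=P+[-.0095,0,-.006]
for ph in range(60,121,10):
    t=np.radians(ph);x=np.array([np.cos(t),0,np.sin(t)]);w=np.array([np.sin(t),0,-np.cos(t)])
    f=lambda X,Y,Z:p+x*(X-.051)+np.array([0,Y,0])+w*Z
    print(ph,proj(c,[f(-.054,0,.013),f(-.054,0,-.013),f(-.018,0,.013),f(.018,0,.013)])[:,1].round(1))
g=c['image'];g0=load('scene5')['image']
for u in(291,296,301):
    print(u,[tuple(int(k) for k in g[v,u]) for v in range(194,224,2)])
    print('  bg',[tuple(int(k) for k in g0[v,u]) for v in range(194,224,2)])
```

```text
60 [196.1 188.4 196.3 196.5]
70 [201.5 193.8 199.9 198.2]
80 [206.6 199.3 203.3 199.8]
90 [211.5 204.6 206.4 201.2]
100 [215.8 209.5 209.1 202.3]
110 [219.5 214.1 211.4 203.1]
120 [222.5 218.  213.2 203.6]
291 [(75, 74, 73), (52, 51, 54), (118, 126, 133), (118, 127, 133), (89, 95, 99), (75, 82, 88), (84, 85, 87), (87, 88, 88), (90, 90, 89), (76, 82, 87), (75, 74, 76), (76, 74, 74), (75, 75, 73), (74, 74, 74), (93, 91, 91)]
  bg [(155, 151, 147), (105, 104, 104), (111, 111, 113), (61, 60, 64), (76, 76, 77), (78, 79, 77), (79, 79, 79), (79, 78, 77), (77, 77, 76), (76, 77, 77), (79, 78, 78), (79, 80, 78), (79, 79, 79), (80, 78, 78), (118, 117, 114)]
296 [(154, 153, 152), (56, 65, 84), (18, 29, 63), (72, 79, 85), (70, 75, 80), (77, 83, 88), (94, 94, 92), (84, 84, 84), (75, 76, 77), (74, 81, 86), (156, 156, 154), (93, 91, 92), (92, 92, 91), (92, 92, 90), (93, 92, 92)]
  bg [(96, 94, 97), (157, 155, 149), (115, 113, 116), (74, 74, 75), (64, 64, 65), (88, 88, 87), (91, 90, 90), (93, 93, 91), (91, 91, 90), (91, 91, 91), (91, 92, 91), (120, 119, 117), (121, 119, 118), (119, 118, 116), (119, 118, 117)]
301 [(13, 21, 45), (15, 18, 46), (24, 28, 43), (73, 77, 83), (70, 76, 82), (77, 82, 86), (87, 86, 84), (92, 91, 89), (95, 92, 91), (77, 83, 87), (93, 91, 90), (93, 91, 91), (92, 91, 90), (93, 93, 91), (95, 94, 94)]
  bg [(63, 63, 65), (79, 77, 76), (84, 81, 79), (61, 62, 63), (58, 57, 58), (76, 76, 76), (91, 92, 91), (90, 90, 88), (90, 90, 88), (94, 94, 93), (94, 92, 91), (101, 100, 100), (117, 117, 117), (118, 118, 116), (120, 120, 118)]
```

The geometry and the scene profile agree: the base edge is at row ~212–213 against 211.5 predicted for vertical. Now I'll stand it gently on the free table at about (0.70, 0.13).

```bash
python3 -m pendant '[{"gripper":0.1,"dx":0,"dy":0,"dz":0.8,"roll":0},{"gripper":0.1,"dx":0,"dy":0,"dz":1.6,"roll":0},{"gripper":0.1,"dx":0,"dy":0,"dz":2.2,"roll":0},{"gripper":0.1,"dx":0,"dy":0,"dz":2,"roll":0},{"gripper":0.1,"dx":0,"dy":1,"dz":0.9,"roll":0}]' >/dev/null && python3 -m pendant '[{"gripper":0.1,"dx":0,"dy":2.5,"dz":0,"roll":0},{"gripper":0.1,"dx":0,"dy":3.5,"dz":0,"roll":0},{"gripper":0.1,"dx":0,"dy":3,"dz":0,"roll":0},{"gripper":0.1,"dx":0,"dy":2,"dz":0,"roll":0},{"gripper":0.1,"dx":0,"dy":0.7,"dz":0,"roll":0}]' | grep -E 'pos|force'; python3 -m pendant '[{"gripper":0.1,"dx":0,"dy":0.3,"dz":0,"roll":0},{"gripper":0.1,"dx":0,"dy":0.2,"dz":0,"roll":0}]' | grep -E 'pos|force'
```

```text
ee_pos: [0.7004, 0.1294, 0.1174]
contact_force: [0.2, 0.1, 0.3]
ee_pos: [0.7022, 0.1295, 0.1158]
contact_force: [0.7, 0.7, 20.9]
```

```bash
python3 -m pendant '[{"gripper":0.1,"dx":0,"dy":-0.2,"dz":0,"roll":0},{"gripper":0.2,"dx":0,"dy":0,"dz":0,"roll":0},{"gripper":0.26,"dx":0,"dy":0,"dz":0,"roll":0},{"gripper":0.32,"dx":0,"dy":0,"dz":0,"roll":0},{"gripper":0.4,"dx":0,"dy":0,"dz":0,"roll":0}]'
python3 - <<'E'
from h import *
for n in('scene','top','wrist'):
    c=snap(n,n+'19');h=cv2.cvtColor(c['image'],cv2.COLOR_RGB2HSV);m=(h[:,:,0]>105)&(h[:,:,0]<128)&(h[:,:,1]>130)
    k,l,s,ce=cv2.connectedComponentsWithStats(m.astype(np.uint8));print(n,[(ce[i].round(1).tolist(),s[i].tolist(),onz(c,[ce[i]],.1)[0].round(3).tolist()) for i in range(1,k) if s[i][4]>8])
    print(proj(c,[(.692,.1295,.1),(.692,.1295,.02)]).round(1).tolist())
E
```

```text
time_s: 30.2
ee_pos: [0.7007, 0.1295, 0.1156]
tcp_rot: [-1.213, 1.203, -1.203]
contact_force: [0.8, 0.3, -0.5]
opening: 0.0342
scene [([106.4, 30.8], [102, 20, 11, 21, 134], [-0.289, -0.694, 0.1]), ([82.4, 37.2], [66, 34, 34, 7, 154], [-0.253, -0.8, 0.1]), ([191.0, 157.0], [188, 155, 6, 6, 20], [0.394, -0.245, 0.1]), ([325.7, 197.4], [324, 194, 4, 7, 13], [0.555, 0.236, 0.1])]
[[296.0, 232.9], [294.4, 242.6]]
top [([202.2, 133.4], [199, 131, 7, 5, 20], [0.679, 0.128, 0.1]), ([123.6, 161.9], [122, 160, 4, 5, 17], [0.569, 0.325, 0.1]), ([154.5, 163.7], [152, 160, 7, 8, 35], [0.576, 0.24, 0.1]), ([323.9, 280.6], [320, 277, 9, 8, 43], [0.336, -0.243, 0.1])]
[[202.5, 128.7], [206.1, 138.7]]
wrist [([253.2, 272.5], [229, 248, 49, 55, 1066], [0.692, 0.13, 0.1])]
[[253.5, 272.4], [253.7, 215.8]]
```

The wrist camera puts the cap exactly where a standing flask's would be: (0.692, 0.130) at z = 0.1. I'll shift the pads to the other side of the cap and regrip.

```bash
python3 -m pendant '[{"gripper":0.4,"dx":0,"dy":0,"dz":-0.9,"roll":0},{"gripper":0.4,"dx":0,"dy":0.3,"dz":-0.85,"roll":0},{"gripper":0.4,"dx":0,"dy":0,"dz":0,"roll":0},{"gripper":0.1,"dx":0,"dy":0,"dz":0,"roll":0},{"gripper":0.1,"dx":0,"dy":0,"dz":0,"roll":0}]' 20 >/dev/null&& python3 -m pendant '[{"gripper":0.1,"dx":0,"dy":0,"dz":0,"roll":0},{"gripper":0.1,"dx":0,"dy":0,"dz":0,"roll":0},{"gripper":0.1,"dx":0,"dy":-1,"dz":0,"roll":0},{"gripper":0.1,"dx":0,"dy":-2,"dz":0,"roll":0},{"gripper":0.1,"dx":0,"dy":-3,"dz":0,"roll":0}]'&& python3 -m pendant '[{"gripper":0.1,"dx":0,"dy":-4,"dz":0,"roll":0},{"gripper":0.1,"dx":0,"dy":-5,"dz":0,"roll":0},{"gripper":0.1,"dx":0,"dy":-5,"dz":0,"roll":0},{"gripper":0.1,"dx":0,"dy":-3,"dz":0,"roll":0},{"gripper":0.1,"dx":0,"dy":0,"dz":0,"roll":0}]' ; python3 go.py .5705 .172 .33 0.3
python3 - <<'E'
from h import *
c=snap('wrist','w20');h=cv2.cvtColor(c['image'],cv2.COLOR_RGB2HSV);m=(h[:,:,0]>105)&(h[:,:,0]<128)&(h[:,:,1]>130)
k,l,s,ce=cv2.connectedComponentsWithStats(m.astype(np.uint8));print([(ce[i].round(1).tolist(),s[i].tolist()) for i in range(1,k) if s[i][4]>30])
E
```

```text
time_s: 31.6
ee_pos: [0.6831, 0.1291, 0.174]
tcp_rot: [-1.214, 1.203, -1.203]
contact_force: [0.5, 0.2, 0.4]
opening: 0.0202
time_s: 32.22
ee_pos: [0.6838, 0.1286, 0.3463]
tcp_rot: [-1.21, 1.2, -1.205]
contact_force: [-0.2, -0.3, -0.7]
opening: 0.0205
t 32.23 p [0.6838 0.1286 0.3463] th -89.5 tilt [0.004 0.001] F [-0.2 -0.3 -0.7] open 0.0205 q7 -1.36 q1 -0.77
shift dx dy dz cm [ -4.43   1.58 -11.3 ] roll -89.8
after roll: dx dy dz -11.3 1.63 4.4
[([254.4, 256.9], [230, 232, 49, 57, 1244]), ([96.8, 246.2], [94, 242, 6, 8, 32]), ([165.7, 268.7], [157, 259, 24, 23, 277])]
```

```bash
python3 -m pendant '[{"gripper":0.1,"dx":0,"dy":0,"dz":0,"roll":-10},{"gripper":0.1,"dx":0,"dy":0,"dz":0,"roll":-10},{"gripper":0.1,"dx":0,"dy":0,"dz":0,"roll":-10},{"gripper":0.1,"dx":0,"dy":0,"dz":0,"roll":-10},{"gripper":0.1,"dx":0,"dy":0,"dz":0,"roll":-10}]' >/dev/null && python3 -m pendant '[{"gripper":0.1,"dx":0,"dy":0,"dz":0,"roll":-10},{"gripper":0.1,"dx":0,"dy":0,"dz":0,"roll":-10},{"gripper":0.1,"dx":0,"dy":0,"dz":0,"roll":-10},{"gripper":0.1,"dx":0,"dy":0,"dz":0,"roll":-9.8},{"gripper":0.1,"dx":-1.5,"dy":0,"dz":0.5,"roll":0}]' >/dev/null && python3 -m pendant '[{"gripper":0.1,"dx":-3,"dy":0,"dz":1.2,"roll":0},{"gripper":0.1,"dx":-3.5,"dy":0,"dz":1.5,"roll":0},{"gripper":0.1,"dx":-2.3,"dy":0,"dz":1.2,"roll":0},{"gripper":0.1,"dx":-1,"dy":0,"dz":0.4,"roll":0},{"gripper":0.1,"dx":0,"dy":0,"dz":0,"roll":0}]' | grep open; python3 go.py .5705 .1765 .27 0.3
python3 - <<'E'
from h import *
for n in('top','scene','wrist'): snap(n,n+'21')
c=load('top21');h=cv2.cvtColor(c['image'],cv2.COLOR_RGB2HSV);m=(h[:,:,0]>105)&(h[:,:,0]<128)&(h[:,:,1]>130)
k,l,s,ce=cv2.connectedComponentsWithStats(m.astype(np.uint8));print([(ce[i].round(1).tolist(),s[i].tolist()) for i in range(1,k) if s[i][4]>10])
m=((h[:,:,0]>165)|(h[:,:,0]<8))&(h[:,:,1]>60)&(h[:,:,1]<165)&(h[:,:,2]>60)
k,l,s,ce=cv2.connectedComponentsWithStats(m.astype(np.uint8));print('pink top',[(ce[i].round(1).tolist(),s[i].tolist()) for i in range(1,k) if s[i][4]>10])
P=np.array(bot.read_state()['ee_pos'])+[0,.0085,-.007]
print(proj(c,[P,P-[0,.013,.04],P-[0,.013,.1],P-[0,-.013,.1]]).round(1).tolist())
E
```

```text
opening: 0.0205
t 34.15 p [0.5699 0.1768 0.3426] th 0.3 tilt [-0. -0.] F [ 0.2  0.8 -0.4] open 0.0205 q7 -0.12 q1 -0.85
shift dx dy dz cm [ 0.07  7.26 -0.03] roll 0.0
after roll: dx dy dz 0.06 7.26 -0.03
[([159.3, 140.3], [155, 135, 8, 11, 39]), ([123.8, 161.9], [122, 160, 4, 5, 13]), ([154.5, 164.1], [152, 160, 8, 8, 33]), ([323.9, 280.6], [320, 277, 9, 8, 43])]
pink top [([266.3, 106.5], [261, 101, 12, 12, 31]), ([168.5, 151.3], [165, 140, 8, 23, 121]), ([366.1, 252.1], [353, 234, 32, 33, 516])]
[[151.3, 138.2], [161.9, 145.3], [168.0, 153.6], [157.1, 152.1]]
```

Pink faces uphill (top view (168,151)) and white faces downhill, as needed. I'll lower until the base touches the runners, then lay the cap over uphill.

```bash
python3 -m pendant '[{"gripper":0.1,"dx":0.05,"dy":2.5,"dz":0,"roll":0},{"gripper":0.1,"dx":0,"dy":3.5,"dz":0,"roll":0},{"gripper":0.1,"dx":0,"dy":1.7,"dz":0,"roll":0},{"gripper":0.1,"dx":0,"dy":0.4,"dz":0,"roll":0}]' | grep -E 'pos|force'; python3 -m pendant '[{"gripper":0.1,"dx":0,"dy":0.3,"dz":0,"roll":0},{"gripper":0.1,"dx":0,"dy":0.2,"dz":0,"roll":0}]' | grep -E 'pos|force'; python3 -m pendant '[{"gripper":0.1,"dx":0,"dy":0.2,"dz":0,"roll":0}]' | grep -E 'pos|force'
```

```text
ee_pos: [0.5707, 0.1763, 0.2611]
contact_force: [0.0, 1.0, 1.5]
ee_pos: [0.5711, 0.1769, 0.2575]
contact_force: [-0.2, 0.8, 4.0]
ee_pos: [0.5708, 0.1769, 0.2552]
contact_force: [-0.5, 0.6, 4.1]
```

```bash
python3 -m pendant '[{"gripper":0.1,"dx":0,"dy":0,"dz":-0.9,"roll":0},{"gripper":0.1,"dx":0,"dy":0,"dz":-0.9,"roll":0}]' | grep -E 'pos|force|open'; python3 -m pendant '[{"gripper":0.1,"dx":0,"dy":0.1,"dz":-0.9,"roll":0},{"gripper":0.1,"dx":0,"dy":0.2,"dz":-0.9,"roll":0}]' | grep -E 'pos|force|open'
python3 - <<'E'
from h import *
snap('top','t22');snap('scene','s22')
c=load('top22') if 0 else load('t22');h=cv2.cvtColor(c['image'],cv2.COLOR_RGB2HSV)
m=((h[:,:,0]>165)|(h[:,:,0]<8))&(h[:,:,1]>60)&(h[:,:,1]<165)&(h[:,:,2]>60)
k,l,s,ce=cv2.connectedComponentsWithStats(m.astype(np.uint8));print('pink top',[(ce[i].round(1).tolist(),s[i].tolist()) for i in range(1,k) if s[i][4]>10])
E
```

```text
ee_pos: [0.5705, 0.1578, 0.2546]
contact_force: [-0.3, 0.7, 0.4]
opening: 0.0205
ee_pos: [0.5707, 0.1399, 0.2515]
contact_force: [-0.6, 0.5, 0.8]
opening: 0.0205
pink top [([266.3, 106.5], [261, 101, 12, 12, 31]), ([366.6, 252.3], [353, 234, 32, 33, 570])]
```

```bash
python3 -m pendant '[{"gripper":0.1,"dx":0,"dy":0.25,"dz":-0.9,"roll":0},{"gripper":0.1,"dx":0,"dy":0.35,"dz":-0.8,"roll":0},{"gripper":0.1,"dx":0,"dy":0.4,"dz":-0.8,"roll":0},{"gripper":0.1,"dx":0,"dy":0.45,"dz":-0.8,"roll":0}]' | grep -E 'pos|force|open'; python3 -m pendant '[{"gripper":0.1,"dx":0,"dy":0.55,"dz":-0.7,"roll":0},{"gripper":0.1,"dx":0,"dy":0.6,"dz":-0.7,"roll":0}]' | grep -E 'pos|force|open';  python3 - <<'E'
from h import *
snap('top','t23');snap('scene','s23');c=snap('wrist','w23')
P=np.array(bot.read_state()['ee_pos']);pin=P+[0,.0085,-.0086]
# white panel / body silhouette in wrist: predicted base row for psi
K,D=KD(c)
for ps in range(20,75,10):
    t=np.radians(ps);x=np.array([0,-np.sin(t),np.cos(t)]);w=np.array([0,np.cos(t),np.sin(t)])
    f=lambda X,Y,Z:pin+x*(X-.05)+np.array([Y,0,0])+w*Z
    B=f(-.054,0,-.013);yb=.397;bx=(yb-B[1])/.8988
    print(ps,'pinkcorner',B.round(3),'runner z there',round(.032+bx*.4384,3),'bedx',round(bx,3),'px',proj(c,[f(-.054,-.026,.013),f(-.054,.026,.013),f(.018,0,.013)]).round(0).tolist())
im=c['image'];print([im[v,256].tolist() for v in range(60,260,10)])
E
```

```text
ee_pos: [0.5708, 0.1072, 0.2368]
contact_force: [0.4, -0.3, -0.2]
opening: 0.0206
ee_pos: [0.5709, 0.0933, 0.2252]
contact_force: [0.1, 0.9, 0.4]
opening: 0.0206
20 pinkcorner [0.571 0.125 0.115] runner z there 0.165 bedx 0.302 px [[217.0, 119.0], [296.0, 119.0], [257.0, 179.0]]
30 pinkcorner [0.571 0.143 0.12 ] runner z there 0.156 bedx 0.283 px [[215.0, 95.0], [299.0, 95.0], [257.0, 173.0]]
40 pinkcorner [0.571 0.159 0.129] runner z there 0.148 bedx 0.265 px [[212.0, 71.0], [302.0, 71.0], [257.0, 168.0]]
50 pinkcorner [0.571 0.173 0.14 ] runner z there 0.141 bedx 0.249 px [[208.0, 47.0], [306.0, 48.0], [257.0, 165.0]]
60 pinkcorner [0.571 0.185 0.153] runner z there 0.135 bedx 0.235 px [[204.0, 24.0], [311.0, 25.0], [257.0, 165.0]]
70 pinkcorner [0.571 0.195 0.169] runner z there 0.13 bedx 0.225 px [[198.0, 2.0], [318.0, 3.0], [257.0, 167.0]]
[[138, 145, 150], [164, 160, 156], [141, 139, 138], [140, 138, 137], [141, 139, 138], [140, 139, 137], [140, 138, 137], [142, 140, 139], [143, 141, 140], [159, 154, 150], [132, 132, 131], [127, 134, 138], [103, 108, 112], [103, 109, 113], [103, 109, 113], [102, 108, 113], [56, 68, 97], [16, 41, 90], [15, 40, 90], [10, 37, 88]]
```

The wrist view sees the white panel on top, and the geometry gives about 50° of lean with the base on the runners. I'll finish the laying down while watching the force.

```bash
python3 -m pendant '[{"gripper":0.1,"dx":0,"dy":0.65,"dz":-0.65,"roll":0},{"gripper":0.1,"dx":0,"dy":0.6,"dz":-0.55,"roll":0}]' | grep -E 'pos|force|open'; python3 -m pendant '[{"gripper":0.1,"dx":0,"dy":0.25,"dz":-0.2,"roll":0},{"gripper":0.1,"dx":0,"dy":0,"dz":0,"roll":0}]' | grep -E 'pos|force|open'; python3 -m pendant '[{"gripper":0.1,"dx":0,"dy":0.2,"dz":-0.1,"roll":0},{"gripper":0.1,"dx":0,"dy":0,"dz":0,"roll":0}]' | grep -E 'pos|force|open'
```

```text
ee_pos: [0.571, 0.0815, 0.2127]
contact_force: [-0.3, 0.2, 3.4]
opening: 0.0203
ee_pos: [0.5711, 0.0796, 0.2106]
contact_force: [-0.4, 0.5, 3.9]
opening: 0.0207
ee_pos: [0.5711, 0.0789, 0.2087]
contact_force: [1.4, 1.7, 4.7]
opening: 0.0206
```

```bash
python3 -m pendant '[{"gripper":0.1,"dx":0,"dy":0.2,"dz":0,"roll":0},{"gripper":0.1,"dx":0,"dy":0,"dz":0,"roll":0}]' | grep -E 'pos|force|open'; python3 -m pendant '[{"gripper":0.1,"dx":0,"dy":0.2,"dz":0,"roll":0},{"gripper":0.1,"dx":0,"dy":0,"dz":0,"roll":0}]' | grep -E 'pos|force|open'
python3 - <<'E'
from h import *
c=snap('wrist','w24');P=np.array(bot.read_state()['ee_pos']);pin=P+[0,.0085,-.0086]
for ps in range(50,80,4):
    t=np.radians(ps);x=np.array([0,-np.sin(t),np.cos(t)]);w=np.array([0,np.cos(t),np.sin(t)])
    f=lambda X,Y,Z:pin+x*(X-.05)+np.array([Y,0,0])+w*Z
    print(ps,proj(c,[f(-.054,-.026,.013),f(-.054,.026,.013)]).round(0).tolist(),f(-.054,0,-.013).round(3))
crop('wrist24' if 0 else 'w24',80,0,432,200,2,'c24')
im=c['image'];print([(v,im[v,240].tolist()) for v in range(0,70,5)])
E
```

```text
ee_pos: [0.5711, 0.0788, 0.2066]
contact_force: [1.1, 2.1, 4.6]
opening: 0.0205
ee_pos: [0.5716, 0.0788, 0.2053]
contact_force: [-0.5, 1.8, 12.7]
opening: 0.0206
50 [[208.0, 48.0], [306.0, 49.0]] [0.572 0.159 0.12 ]
54 [[206.0, 39.0], [308.0, 40.0]] [0.572 0.164 0.125]
58 [[205.0, 30.0], [310.0, 31.0]] [0.572 0.169 0.131]
62 [[202.0, 21.0], [312.0, 22.0]] [0.572 0.173 0.136]
66 [[200.0, 12.0], [315.0, 13.0]] [0.572 0.177 0.142]
70 [[198.0, 4.0], [318.0, 5.0]] [0.572 0.181 0.149]
74 [[195.0, -4.0], [321.0, -3.0]] [0.572 0.184 0.156]
78 [[192.0, -12.0], [324.0, -11.0]] [0.572 0.186 0.162]
[(0, [157, 154, 155]), (5, [121, 119, 120]), (10, [109, 107, 108]), (15, [124, 131, 135]), (20, [142, 150, 154]), (25, [142, 150, 154]), (30, [141, 149, 153]), (35, [167, 164, 160]), (40, [172, 167, 162]), (45, [172, 167, 163]), (50, [172, 168, 163]), (55, [173, 169, 163]), (60, [173, 169, 165]), (65, [174, 169, 164])]
```

The base edge is at row ~14, which means about 65° of lean, flush with the 64° slope, and contact is solid. Now I'll release.

```bash
python3 -m pendant '[{"gripper":0.1,"dx":0,"dy":-0.15,"dz":0,"roll":0},{"gripper":0.29,"dx":0,"dy":0,"dz":0,"roll":0},{"gripper":0.29,"dx":0,"dy":0,"dz":0,"roll":0},{"gripper":0.3,"dx":0,"dy":-0.1,"dz":0,"roll":0},{"gripper":0.3,"dx":0,"dy":-0.3,"dz":0,"roll":0}]' && python3 -m pendant '[{"gripper":0.31,"dx":0,"dy":-1,"dz":-0.5,"roll":0},{"gripper":0.31,"dx":0,"dy":-4,"dz":-1,"roll":0},{"gripper":0.4,"dx":0,"dy":-6,"dz":-2,"roll":0},{"gripper":0.4,"dx":0,"dy":-6,"dz":-4,"roll":0},{"gripper":0.4,"dx":0,"dy":0,"dz":0,"roll":0}]'
python3 - <<'E'
from h import *
for n in('top','scene'):
    c=snap(n,n+'25');h=cv2.cvtColor(c['image'],cv2.COLOR_RGB2HSV);m=(h[:,:,0]>105)&(h[:,:,0]<128)&(h[:,:,1]>120)
    k,l,s,ce=cv2.connectedComponentsWithStats(m.astype(np.uint8));print(n,[(ce[i].round(1).tolist(),s[i].tolist()) for i in range(1,k) if s[i][4]>8])
crop('top25',92,130,232,200,5,'a');crop('scene25',270,160,385,235,6,'b')
a=cv2.imread('pics/a.png');b=cv2.imread('pics/b.png');b=cv2.resize(b,(700,int(450*700/690)));v=np.vstack([a,b]);cv2.imwrite('pics/c25.png',cv2.resize(v,None,fx=.74,fy=.74))
E
```

```text
time_s: 38.6
ee_pos: [0.5709, 0.0787, 0.2101]
tcp_rot: [-1.571, -0.004, 0.004]
contact_force: [0.1, -1.3, 0.2]
opening: 0.0257
time_s: 39.22
ee_pos: [0.5722, 0.0056, 0.376]
tcp_rot: [-1.57, -0.006, -0.004]
contact_force: [0.0, 1.4, -1.4]
opening: 0.0339
top [([323.8, 280.6], [320, 277, 9, 8, 44])]
scene [([106.5, 31.0], [102, 20, 11, 21, 137]), ([82.2, 37.2], [66, 34, 34, 7, 160]), ([191.0, 157.0], [188, 155, 6, 6, 20]), ([296.6, 189.4], [293, 186, 7, 8, 34]), ([324.8, 196.4], [323, 193, 5, 8, 26]), ([350.6, 200.9], [349, 200, 4, 3, 9])]
```

View pics/c25.png

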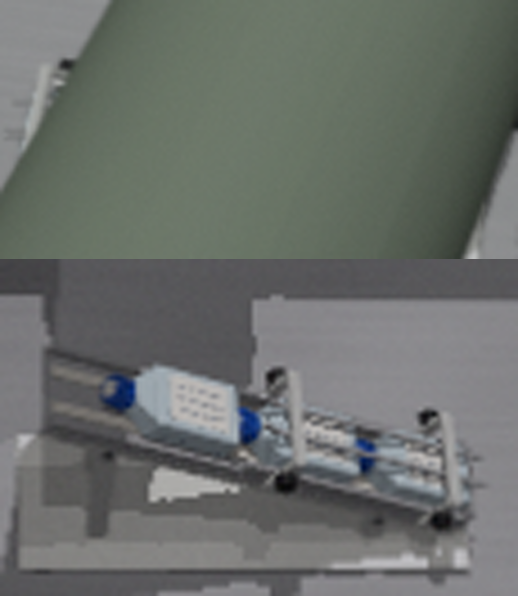

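All three are nose to tail with white panels up and caps uphill: caps at (118,392), (248,425) and (366,455) in the scene half. Last, a numeric check of the closure, whether everything is still, and the bystanders.

```bash
python3 -m pendant '[{"gripper":0.4,"dx":0,"dy":-3,"dz":-5,"roll":0},{"gripper":0.4,"dx":0,"dy":0,"dz":-5,"roll":0},{"gripper":0.4,"dx":0,"dy":0,"dz":0,"roll":0},{"gripper":0.4,"dx":0,"dy":0,"dz":0,"roll":0},{"gripper":0.4,"dx":0,"dy":0,"dz":0,"roll":0}]' | grep -E time
python3 - <<'E'
from h import *
A=np.radians(26)
def bed(P):
    Rz=cv2.Rodrigues(np.array([0,0,np.radians(-89.4)]))[0];Ry=cv2.Rodrigues(np.array([0,-A,0.]))[0]
    return np.array([.5675,.397,.032])+Rz@Ry@np.array(P,float)
c=snap('scene','s26');h=cv2.cvtColor(c['image'],cv2.COLOR_RGB2HSV);m=(h[:,:,0]>105)&(h[:,:,0]<128)&(h[:,:,1]>120)
k,l,s,ce=cv2.connectedComponentsWithStats(m.astype(np.uint8));print('caps',[ce[i].round(1).tolist() for i in range(1,k) if s[i][4]>8 and ce[i][0]>280])
print('pred',proj(c,[bed((x+.045,0,.016)) for x in(.27,.162,.054)]).round(1).tolist())
for n,b in(('dish',(140,162,180,198)),('bottle',(230,232,262,276)),('lamp',(98,206,132,245)),('yellow',(183,133,212,163))):
    x0,y0,x1,y1=b;d=cv2.absdiff(c['image'][y0:y1,x0:x1],load('scene0')['image'][y0:y1,x0:x1]);print(n,'diff',d.mean().round(1),np.percentile(d,95))
E
```

```text
time_s: 39.95
caps [[296.6, 189.5], [324.8, 196.4], [350.6, 200.9]]
pred [[294.4, 188.6], [322.0, 195.7], [348.1, 202.3]]
dish diff 1.7 4.0
bottle diff 23.8 50.0
lamp diff 1.6 4.0
yellow diff 1.7 4.0
```

Run:
```python
from h import *
for f in('scene0','s26','s16'):
    im=load(f)['image'];h=cv2.cvtColor(im,cv2.COLOR_RGB2HSV);m=((h[:,:,0]>170)|(h[:,:,0]<8))&(h[:,:,1]>150);m[:,:225]=0;m[:,265:]=0;m[:230]=0;m[280:]=0
    print(f,np.argwhere(m).mean(0).round(1)[::-1],m.sum())
bot.finish_job()
```

```text
scene0 [244.6 243.5] 63
s26 [244.6 243.6] 65
s16 [244.7 243.4] 66
the job is handed in; nothing more can be done
```

Both loose flasks are in the chute behind the first one, and the job was handed in at about 40 s of the 72 s allowed.

- **Flask b:** I gripped it across its width, set it on the runners, and it slid down behind the first flask.
- **Flask a:** I pinched it by the cap end and swung it until it hung base-down. My first try at standing it up failed: I released it before it was vertical and it fell back onto the table, pink up. On the second try I pushed it upright against the outer side of the chute and stood it on its base. I then regripped it from the other side and laid it on the runners, and it slid down behind flask b.

**Last checks**
- **Orientation:** the last picture shows all three nose to tail, with white panels up and blue caps uphill.
- **Closure:** the caps did not move over the last 0.7 s. They sit 1.5 to 3 px from the positions calculated for a closed queue. All three are off the same way sideways, which I put down to error in my chute fit, not a gap.
- **Bystanders:** the dish, the lamp and the yellow look-alike match the first picture. The area round the bottle looked different, probably from the arm's shadow, since its red cap is within 0.1 px of where it started.
- **Not checked:** the arm hid the chute from the top camera in my last top picture, so these checks rest on the scene camera alone.

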